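# Swing down the drying oven's door with the hook rod

### The arm

A 7-joint arm with a two-finger parallel gripper is mounted at the origin on the work surface. World frame = base frame: x ahead of the robot, y to its left, z up, the work surface at z = 0. Lengths are in m, angles in rad, forces in N, time in s.
With the tool pointing down it reaches from about 0.4 to 0.85 m from the base axis. Payload 6.9 kg.
Tool frame: the origin (TCP) lies at the very end of the fingers, on their centre line; the grasp point (between the pads) lies 19 mm behind it; y points along the fingers, x is the direction in which the jaws open and shut, and the axes are right-handed (so a half turn about y gives the same grasp; the last joint's range is limited). The gripper opens to 85 mm and grips with 20 to 120 N. Pads are 22 mm wide; open, the fingers measure 114 mm over their backs; the gripper's body (76 mm by 85 mm) begins 54 mm behind the grasp point. The pads swing forward as they close: fully open they stand 13 mm farther back than shut.
Start: joints at [1.236, 0.507, -0.238, 1.5, 0.126, 1.149, -0.155], TCP at [0.266, -0.566, 0.231] pointing down, gripper open.
Joint ranges: [-3.08, 3.08], [-0.24, 2.05], [-1.43, 1.35], [0, 2.5], [-1.52, 4.66], [0.17, 1.96], [-2.89, 2.89]. Speed limits (rad/s): [2.39, 2.39, 3.14, 3.14, 3.14, 3.14, 3.14].

### API

Orientations are given as [roll, pitch, yaw] about the fixed x, y, z axes, in that order (R = Rz(yaw) Ry(pitch) Rx(roll)).
In Python, from rig import sensors, optics, ticket gives the robot as it stands. The module is installed in compiled form; this text tells all that it offers.
- The arm moves only by the tool move_arm, never from a script. Its argument "commands" is a list of rows, each a list of 7 numbers: the turn, a rotation vector about the tool's x, y, z in units of 6 degrees (1.0 is 6 degrees), then the shift along the tool's x, y, z in units of 40 mm (1.0 is 40 mm), then the finger opening in mm, from 0 to 85.4. In form: [[ax, ay, az, x, y, z, fingers], ...]. A call has 1 to 12 rows; each row is the pose to reach, as a shift and turn from the pose commanded when the call began, along the tool's axes at that moment; what a row does not reach only later rows make up. A row lasts 1/12 s, in which the tool goes at most 41.7 mm and 7.16 degrees, less where a joint would pass 70% of its speed; a pose out of reach is approached as far as the arm can. A call with a gripper value outside its range is refused whole. The fingers move at their own pace and stop on an object; "squeeze" is the grip in N (left out, the last holds). Time passes only in rows, so rows that repeat a pose let the fingers close. It gives the time, the measured TCP pose, the force and the opening at its end, in the units of the state.
- sensors.read_state(): the state, without advancing time (a new reading comes with each control period).
- optics.capture(name): name is "scene" or "top"; returns (picture, depth): 420x560x3 uint8, red, green, blue; 420x560 float32, m along the optical axis (not along the pixel's ray), 0 where there is no reading.
- optics.get_calibration(name): a dict with "K" (3x3 intrinsics, pixels), "k1" (the pictures are not rectified: a ray, as slopes to the right and down, at radius r is drawn at 1 + k1 r^2 times it, then the intrinsics apply), "extrinsics" (4x4, takes a point from camera to world coordinates). Camera axes: x right, y up, looking along -z (the intrinsics and any distortion apply to the point x, -y, -z); pixel columns grow to the right and rows downward; lengths in m; the calibration is good to about 2 mm. A picture is of the moment at which its call begins. get_calibration takes no time and is no camera call.
- ticket.hand_in(): hands the job in, once; it reports no verdict.
The state is a dict: "time_s": time; "joints": joint angles; "dq": joint speeds; "effort": joint torques, N m; "eef_pos": TCP position; "eef_rot": TCP orientation; "ft_force": force on the tool from outside, world axes, zero at the start; "torque": the same for the moment, N m; "gripper_width": finger opening in m.
Only numpy, scipy, OpenCV 4.12 (cv2) and the standard library are available. Lean on these libraries where they do the work, as an engineer would, in place of code of your own. Each camera call takes 0.05 s, during which the arm holds its last target.

### The job

Take the hooked rod from its rack, drop its hook into the eye on top of the drying oven's door and swing the door down until it is fully open. Then lift the hook out and lay the rod back in the same notches it came from, hook hanging down. Touch the oven and its door only with the rod, never with the gripper or the arm.

Things in the scene. Friction and masses are not known exactly. Their poses are not given: they have to be found in the camera images.
- drying_oven: Fixed grey steel oven on legs, 280 deep x 300 wide x 330 mm high, control box on one side, 75 mm vent on top near the back. Origin: under its centre, on the bench; x axis level, from front to back (the door is on the -x side), z up. Door hinge: a level line along the oven's y at x -140, z 165 mm.
- oven_door (a joint): Angle (rad) of the drop door, 224 wide, 125 high, 10 mm thick, hinged at its lower edge: 0 shut (leaning 0.17 back from vertical), grows as the upper edge swings forward (oven's -x) and down; stop at 1.1 = fully open, sloping 53 degrees forward from vertical. Starts 0 to 0.12. Friction hinge: stays where left; 2 to 4 N at the eye moves it.
- door_eye (a point): Centre of the eye, a steel ring (inside diameter 46, bar 6 mm) fixed to the middle of the door's upper edge, which is 30 mm behind this centre; moves with the door. In the oven's frame x -144, z 304 mm at 0; x -266, z 224 at 1.1. Ring level at 0.55; its front edge tilts 0.55 rad up at 0, down at 1.1. Axes: the door's, z from hinge to upper edge.
- rod_grip (a point): Middle of the hook rod's wooden grip (110 x 22 wide x 26 mm high), on the rod's axis: x to the hook, z up. Steel rod, 12 mm thick, 380 long, 0.35 kg, lying 100 mm above the bench in V notches (40 wide, 12 deep past its axis) 130 mm either side. Hook: 8 mm prong at x 190, down to 55 mm below the axis. Two rods beside it, 90 mm apart, end in a flat loop and a blade.

How it is judged:
By the outcome, as a careful person would: the job done as asked, in the order asked, and still so for the second after the job is handed in, with the robot touching nothing.
It also fails if it takes over 51 s, if anything falls off the work surface, if the arm or the gripper's body presses on something with over 40 N, if the wrist force passes 120 N, or if a joint passes its speed limit or range.

## Working session

There is one attempt and no reset: what is moved stays moved. The work goes in short steps, Python scripts to look and compute and a tool call to move; the robot and the scene stay as the last step left them, time stands still between calls to the robot, and variables do not carry over. Pictures are saved under pics/ and viewed, and the job is handed in when it is done.

Besides the shell and the picture viewer there is one more tool, called after ">>>" by a JSON object that holds its "name" and its "arguments", one argument or row to a line. move_arm: Moves the arm, as the interface text tells. Its arguments: {"type":"object","properties":{"commands":{"type":"array","items":{"type":"array","items":{"type":"number"}}},"squeeze":{"type":"number"}},"required":["commands"]}

```bash
mkdir -p pics; python3 - <<'E'
from rig import sensors, optics
import cv2,numpy as np
s=sensors.read_state()
for k in s: print(k,np.round(s[k],3))
for n in("scene","top"):
    p,d=optics.capture(n); np.savez(f"pics/{n}0.npz",p=p,d=d)
    cv2.imwrite(f"pics/{n}0.png",cv2.resize(p[:,:,::-1],(800,600),interpolation=cv2.INTER_CUBIC))
    c=optics.get_calibration(n); print(n,c)
E
```

```text
time_s 0.0
joints [ 1.236  0.508 -0.238  1.501  0.126  1.149 -0.155]
dq [ 0.    -0.001 -0.001 -0.002 -0.001  0.001  0.   ]
effort [ 0.0000e+00 -6.2060e+01 -2.1870e+00 -2.4965e+01  1.3000e-02  1.2000e-02
 -0.0000e+00]
eef_pos [ 0.266 -0.565  0.23 ]
eef_rot [-1.571  0.002 -1.131]
ft_force [-0.685 -0.67   0.766]
torque [-0.01  -0.025  0.018]
gripper_width 0.085
scene {'K': array([[531.29933084,   0.        , 281.3449959 ],
       [  0.        , 531.29933084, 211.83419955],
       [  0.        ,   0.        ,   1.        ]]), 'k1': -0.08390911922443539, 'extrinsics': array([[ 0.99582962,  0.08478831, -0.03367962,  0.51767524],
       [-0.09107154,  0.94577695, -0.31178828, -0.21109283],
       [ 0.00541741,  0.31355526,  0.9495545 ,  1.21874914],
       [ 0.        ,  0.        ,  0.        ,  1.        ]])}
top {'K': array([[413.36999278,   0.        , 279.19100977],
       [  0.        , 413.36999278, 211.80051348],
       [  0.        ,   0.        ,   1.        ]]), 'k1': -0.126375581160541, 'extrinsics': array([[-0.01078249,  0.98691291, -0.16089326,  0.3929464 ],
       [-0.99976218, -0.01369029, -0.01697523,  0.12893422],
       [-0.01895575,  0.16067196,  0.98682582,  1.14875869],
       [ 0.        ,  0.        ,  0.        ,  1.        ]])}
```

View pics/scene0.png

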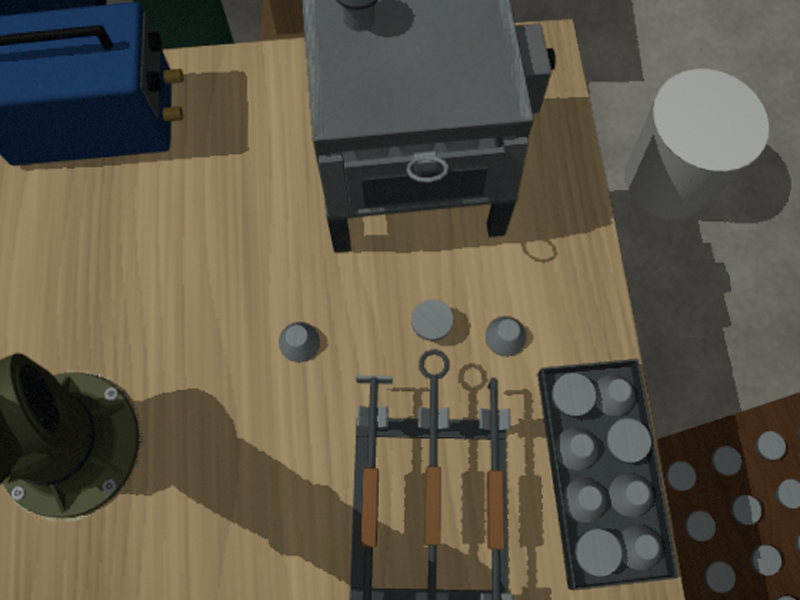

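View pics/top0.png

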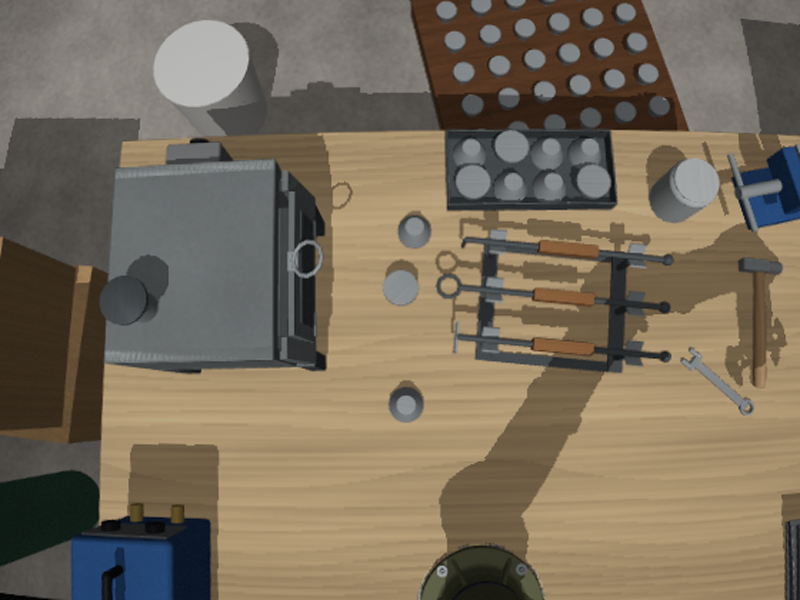

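The hook rod is the one nearest the tray: scene (495,381 to 500,600), top (463,243 to 668,260) in the enlarged pictures. It ends in a short down-bent tip with no loop or T. The eye is at scene (427,168) and top (307,258).

```bash
cat > h.py <<'E'
import numpy as np,cv2
from rig import optics,sensors
def cal(n):
    c=optics.get_calibration(n); return c["K"],c["k1"],c["extrinsics"]
def slopes(n,uv):
    K,k1,E=cal(n); uv=np.atleast_2d(uv).astype(float)
    d=np.c_[(uv[:,0]-K[0,2])/K[0,0],(uv[:,1]-K[1,2])/K[1,1]]
    r=d.copy()
    for _ in range(20): r=d/(1+k1*(r**2).sum(1,keepdims=True))
    return r
def rays(n,uv):
    K,k1,E=cal(n); s=slopes(n,uv)
    return E[:3,3],np.c_[s[:,0],-s[:,1],-np.ones(len(s))]@E[:3,:3].T
def onz(n,uv,z):
    o,d=rays(n,uv); return o+d*((z-o[2])/d[:,2])[:,None]
def cloud(n,dep):
    v,u=np.nonzero(dep>0); o,d=rays(n,np.c_[u,v]); P=np.zeros(dep.shape+(3,)); P[v,u]=o+d*dep[v,u][:,None]; return P
def tri(a,b):
    o1,d1=rays("scene",a);o2,d2=rays("top",b); d1=d1[0];d2=d2[0]
    t=np.linalg.lstsq(np.c_[d1,-d2],o2-o1,rcond=None)[0]
    p,q=o1+t[0]*d1,o2+t[1]*d2; return (p+q)/2,np.linalg.norm(p-q)
def proj(n,P):
    K,k1,E=cal(n); c=(np.atleast_2d(P)-E[:3,3])@E[:3,:3]; s=np.c_[c[:,0],-c[:,1]]/-c[:,2:]
    s=s*(1+k1*(s**2).sum(1,keepdims=True)); return s*K[0,0]+K[:2,2]
E
python3 - <<'E'
from h import *
for n in("scene","top"):
    z=np.load(f"pics/{n}0.npz"); p,d=z["p"],z["d"]; P=cloud(n,d)
    hsv=cv2.cvtColor(p,cv2.COLOR_RGB2HSV)
    m=((hsv[...,0]<14)&(hsv[...,1]>130)&(hsv[...,2]>70)&(P[...,2]>.06)&(P[...,2]<.13)&(P[...,0]<.75)).astype(np.uint8)
    k,l,st,c=cv2.connectedComponentsWithStats(m)
    for i in range(1,k):
        if st[i,4]>100:
            q=P[l==i]; top=q[q[:,2]>np.percentile(q[:,2],60)]
            uv=np.argwhere(l==i)[:,::-1]
            r=cv2.minAreaRect(onz(n,uv,.11)[:,:2].astype(np.float32)*1000)
            print(n,st[i],"med z",np.round(np.percentile(q[:,2],[5,50,95]),4),"rect mm",np.round(r[0],1),np.round(r[1],1),r[2])
    # rack/rod region crops
s=np.load("pics/scene0.npz")["p"];t=np.load("pics/top0.npz")["p"]
a=cv2.resize(s[230:420,230:480,::-1],(800,608),interpolation=cv2.INTER_CUBIC)[:600]
cv2.imwrite("pics/s_rack.png",a)
cv2.imwrite("pics/t_rack.png",cv2.resize(t[140:270,300:480,::-1],(800,578),interpolation=cv2.INTER_CUBIC))
cv2.imwrite("pics/s_oven.png",cv2.resize(s[60:180,210:390,::-1],(800,533),interpolation=cv2.INTER_CUBIC))
cv2.imwrite("pics/t_oven.png",cv2.resize(t[95:265,70:250,::-1],(635,600),interpolation=cv2.INTER_CUBIC))
E
```

```text
(no output)
```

View pics/s_rack.png

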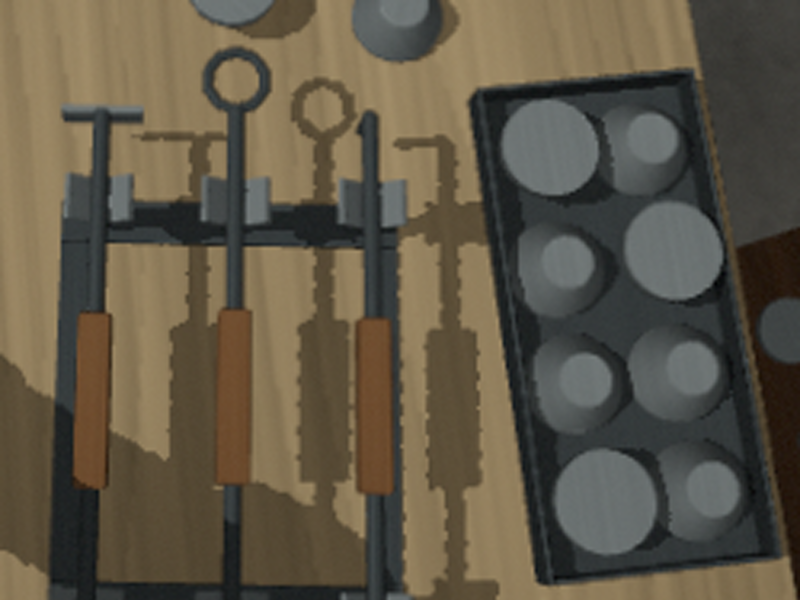

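View pics/t_rack.png

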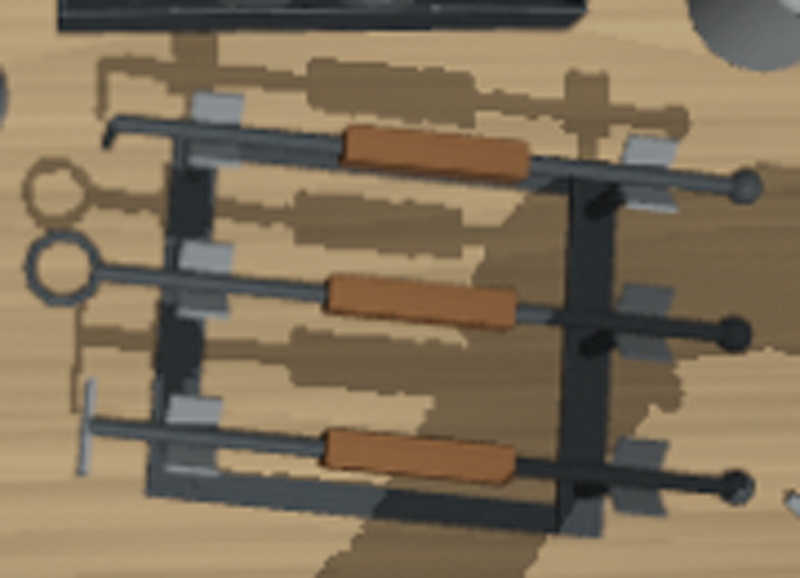

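View pics/s_oven.png

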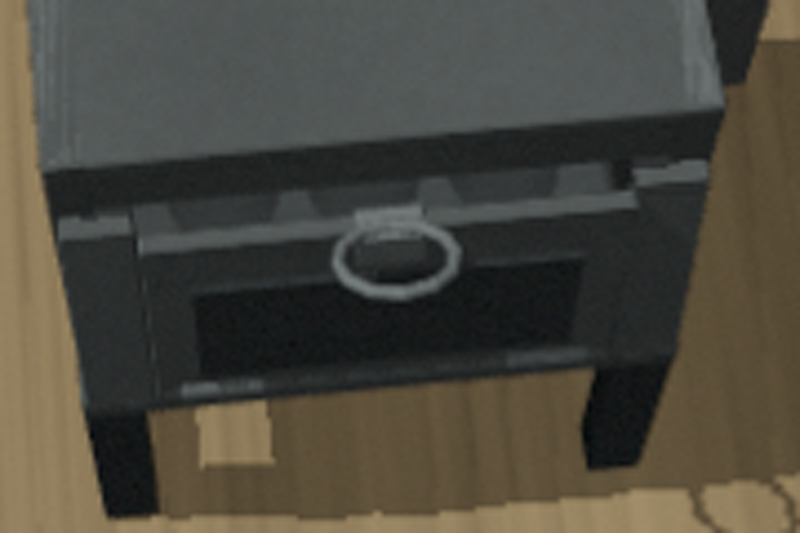

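View pics/t_oven.png

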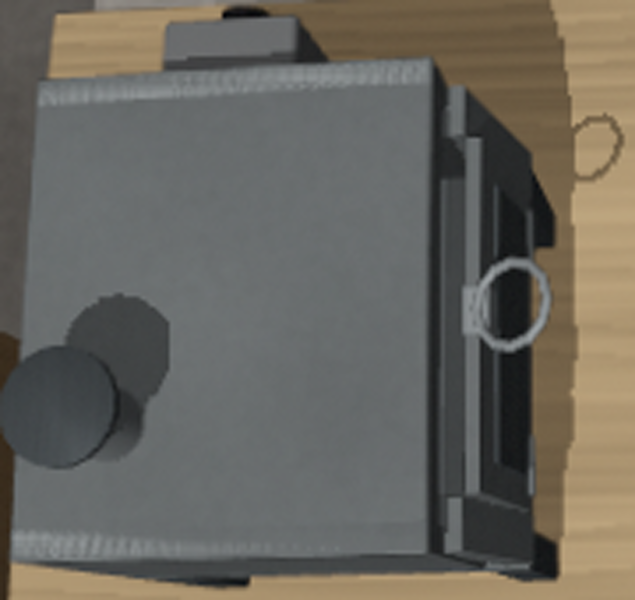

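The crops confirm it. The hook rod is the right-hand one in the scene crop (bend at 368,118) and the upper one in the top crop (bend at 115,122), with its prong hanging down. The ring stands in front of the door's upper edge, at about (397,260) in the scene crop and (512,305) in the top crop. The grip mask found nothing, so I'm checking the thresholds.

```bash
python3 - <<'E'
from h import *
for n,uv in(("scene",[(347,358),(347,345),(347,280)]),("top",[(397,175),(358,173)])):
    z=np.load(f"pics/{n}0.npz"); p,d=z["p"],z["d"]; P=cloud(n,d)
    hsv=cv2.cvtColor(p,cv2.COLOR_RGB2HSV)
    for u,v in uv: print(n,u,v,p[v,u],hsv[v,u],P[v,u])
    m=((hsv[...,0]<16)&(hsv[...,1]>135)&(hsv[...,2]>50)&(P[...,2]<.3)&(P[...,1]<.1)&(P[...,0]<.72)).astype(np.uint8)
    k,l,st,c=cv2.connectedComponentsWithStats(m)
    for i in range(1,k):
        if st[i,4]>100:
            q=P[l==i]
            uv=np.argwhere(l==i)[:,::-1]
            r=cv2.minAreaRect(onz(n,uv,.11)[:,:2].astype(np.float32)*1000)
            print(n,st[i],"z",np.round(np.percentile(q[:,2],[5,50,95]),4),"rect mm",np.round(r[0],1),np.round(r[1],1),r[2])
    # oven top
    m=(P[...,2]>.32)&(P[...,2]<.345)&(P[...,1]>.1)&(P[...,0]>.2)&(P[...,0]<.9)
    q=P[m]; print("roof",m.sum(),np.median(q[:,2]))
    m2=cv2.morphologyEx(m.astype(np.uint8),cv2.MORPH_OPEN,np.ones((5,5)))
    uv=np.argwhere(m2)[:,::-1]; w=onz(n,uv,.33)[:,:2].astype(np.float32)*1000
    r=cv2.minAreaRect(w); print(r); print(cv2.boxPoints(r))
E
```

```text
scene 347 358 [111  78  48] [ 14 145 111] [ 0.66038002 -0.17044736  0.11722145]
scene 347 345 [111  77  47] [ 14 147 111] [ 0.66368885 -0.14479954  0.11642211]
scene 347 280 [40 47 46] [86 38 47] [ 0.68214568 -0.00985603  0.10561331]
scene [298 327  10  54 539] z [0.1101 0.1134 0.1168] rect mm [ 572.4 -152.1] [105.6  18.5] 84.27729034423828
scene [253 328  12  55 553] z [0.1099 0.1133 0.1166] rect mm [ 482.9 -146.9] [107.7  21. ] 83.33894348144531
scene [341 330  12  54 560] z [0.1099 0.1135 0.117 ] rect mm [ 661.  -166.5] [105.4  21.4] 84.48558807373047
roof 13846 0.33001913901547036
((598.21044921875, 433.7713317871094), (299.8843688964844, 239.66455078125), 0.6732580661773682)
[[446.87054 551.8335 ]
 [449.6867  312.18546]
 [749.55035 315.70917]
 [746.7342  555.3572 ]]
top 397 175 [136  95  59] [ 14 144 136] [ 0.65431663 -0.15981631  0.11266475]
top 358 173 [61 66 68] [99 26 68] [ 0.66387454 -0.06031706  0.10020701]
top [377 168  42  13 355] z [0.1047 0.1113 0.1147] rect mm [ 657.3 -162.1] [108.6  23.8] 84.00254821777344
top [373 202  43  12 358] z [0.1002 0.112  0.1153] rect mm [ 568.8 -148.1] [109.1  22.7] 84.04928588867188
top [372 237  44  12 371] z [0.1073 0.1121 0.1153] rect mm [ 480.  -142.1] [110.1  22.5] 84.080322265625
roof 15179 0.3293656977643651
((595.6689453125, 447.5360107421875), (300.429443359375, 252.6941375732422), 0.9764002561569214)
[[443.323   571.305  ]
 [447.62903 318.64752]
 [748.0149  323.76703]
 [743.70886 576.4245 ]]
```

```bash
python3 - <<'E'
from h import *
res={}
for n,(u0,u1,v0,v1) in(("scene",(280,318,105,132)),("top",(198,232,162,200))):
    z=np.load(f"pics/{n}0.npz"); p,d=z["p"],z["d"]; P=cloud(n,d)
    g=p.max(2); 
    m=np.zeros(g.shape,np.uint8); m[v0:v1,u0:u1]=(g[v0:v1,u0:u1]>82)
    # exclude clip above/behind: show
    big=cv2.resize(p[v0-5:v1+5,u0-5:u1+5,::-1],None,fx=10,fy=10,interpolation=cv2.INTER_NEAREST)
    mb=cv2.resize(m[v0-5:v1+5,u0-5:u1+5]*255,None,fx=10,fy=10,interpolation=cv2.INTER_NEAREST)
    cv2.imwrite(f"pics/ring_{n}.png",np.hstack([big,cv2.merge([mb]*3)]))
    k,l,st,c=cv2.connectedComponentsWithStats(m,connectivity=8); i=1+np.argmax(st[1:,4])
    q=P[l==i]; print(n,st[i],np.round(np.percentile(q,[5,50,95],axis=0),4))
E
ls pics
```

```text
scene [280 106  38  21 297] [[0.5747 0.2544 0.249 ]
 [0.6019 0.2966 0.2933]
 [0.6304 0.3084 0.3165]]
top [201 162  31  38 701] [[ 0.5747  0.2594 -0.0033]
 [ 0.6255  0.2977  0.2632]
 [ 0.7137  0.3118  0.3143]]
ring_scene.png
ring_top.png
s_oven.png
s_rack.png
scene0.npz
scene0.png
t_oven.png
t_rack.png
top0.npz
top0.png
```

View pics/ring_scene.png

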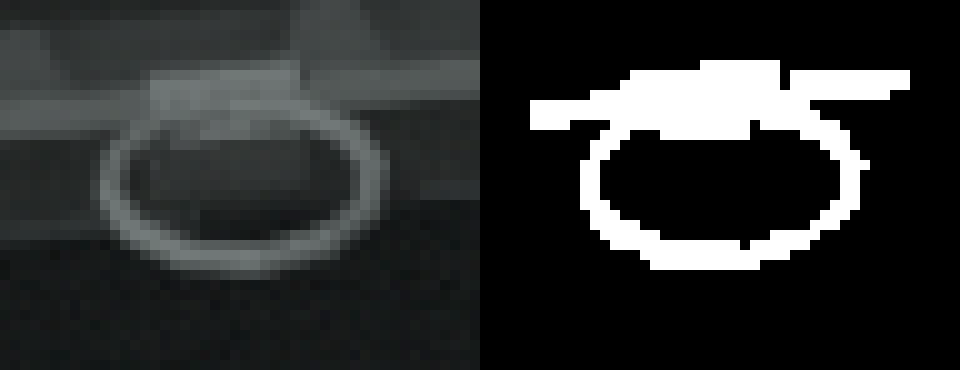

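View pics/ring_top.png

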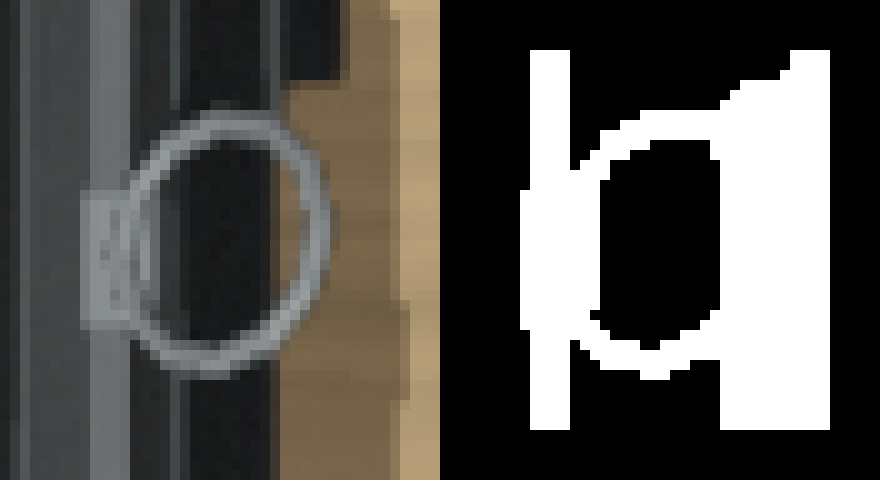

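```bash
python3 - <<'E'
from h import *
e,err=tri((298.8,118.3),(215.1,180.7)); print("eye",e,err)
for z in(.300,.304): print(z,onz("scene",(298.8,118.3),z),onz("top",(215.1,180.7),z))
# hook bend/rod tail points: scene crop scale 3.2 origin(230,230); top crop scale 4.444 origin (300,140)
print("bend scene",onz("scene",(230+368/3.2,230+122/3.2),.1),"top",onz("top",(300+120/4.444,140+124/4.444),.1))
print("tail top",onz("top",(300+745/4.444,140+187/4.444),.1))
print("prong tip top",onz("top",(300+107/4.444,140+146/4.444),.045))
for n in("scene","top"):
    z=np.load(f"pics/{n}0.npz"); P=cloud(n,z["d"])
    m=(P[...,2]>.04)&(P[...,2]<.09)&(P[...,1]<.1)&(P[...,1]>-.35)&(P[...,0]>.70)&(P[...,0]<.9)
    print(n,"tray",m.sum(),np.round(np.percentile(P[m],[1,50,99],axis=0),3) if m.sum() else 0)
E
```

```text
eye [0.60135538 0.27960606 0.29621132] 0.000815022930230747
0.3 [[0.60137985 0.27780554 0.3       ]] [[0.60004372 0.27876254 0.3       ]]
0.304 [[0.60101543 0.27567701 0.304     ]] [[0.59906771 0.27805644 0.304     ]]
bend scene [[0.68197438 0.01720533 0.1       ]] top [[0.67865933 0.0205064  0.1       ]]
tail top [[ 0.636927   -0.35417523  0.1       ]]
prong tip top [[0.67967986 0.02332679 0.045     ]]
scene tray 3970 [[ 0.77  -0.289  0.04 ]
 [ 0.825 -0.109  0.051]
 [ 0.899  0.047  0.058]]
top tray 2209 [[ 0.768 -0.275  0.04 ]
 [ 0.824 -0.093  0.05 ]
 [ 0.899  0.05   0.056]]
```

```bash
cat >> h.py <<'E'
from scipy.spatial.transform import Rotation as Rn
def cmd(p,yaw,roll=-np.pi/2,pitch=0):
    s=sensors.read_state(); R0=Rn.from_euler("xyz",s["eef_rot"]); R1=Rn.from_euler("xyz",[roll,pitch,yaw])
    w=np.degrees((R0.inv()*R1).as_rotvec())/6; t=R0.inv().apply(np.array(p)-s["eef_pos"])/.04
    print("cmd",np.round(w,3),np.round(t,3),"rows",np.linalg.norm(t)*40/41.7,np.linalg.norm(w)*6/7.16)
E
python3 - <<'E'
from h import *
cmd((.660,-.166,.2),-.108)
for n,uvs in (("scene",[(210+222/4.444,60+388/4.444),(210+548/4.444,60+355/4.444)]),("top",[(70+532/3.53,95+465/3.53)])): print(onz(n,uvs,.16))
z=np.load("pics/scene0.npz"); P=cloud("scene",z["d"])
m=(P[...,2]>.02)&(P[...,1]<.25)&(P[...,1]>.03)&(P[...,0]>.3)&(P[...,0]<.85)
print("max z between", P[m][:,2].max())
E
```

```text
cmd [-7.000e-03 -9.768e+00 -1.400e-02] [-4.832  0.771 13.165] rows 13.471826326812684 8.185548379961611
[[0.52213958 0.28885456 0.16      ]
 [0.6844928  0.29260117 0.16      ]]
[[0.51948023 0.28804137 0.16      ]]
max z between 0.31825333447666315
```

>>> {"name": "move_arm", "arguments": {
  "commands": [
    [0, -9.77, 0, -4.83, 0.77, 13.16, 60],
    [0, -9.77, 0, -4.83, 0.77, 13.16, 60],
    [0, -9.77, 0, -4.83, 0.77, 13.16, 60],
    [0, -9.77, 0, -4.83, 0.77, 13.16, 60],
    [0, -9.77, 0, -4.83, 0.77, 13.16, 60],
    [0, -9.77, 0, -4.83, 0.77, 13.16, 60],
    [0, -9.77, 0, -4.83, 0.77, 13.16, 60],
    [0, -9.77, 0, -4.83, 0.77, 13.16, 60],
    [0, -9.77, 0, -4.83, 0.77, 13.16, 60],
    [0, -9.77, 0, -4.83, 0.77, 13.16, 60],
    [0, -9.77, 0, -4.83, 0.77, 13.16, 60],
    [0, -9.77, 0, -4.83, 0.77, 13.16, 60]
  ],
  "squeeze": 110
}}

```text
time_s: 1.1
eef_pos: [0.6178, -0.2089, 0.2033]
eef_rot: [-1.571, 0.001, -0.108]
ft_force: [-0.0, -0.8, 0.2]
gripper_width: 0.0597
```

```bash
python3 - <<'E'
from h import *
cmd((.660,-.166,.2),-.108); s=sensors.read_state(); print(np.round(s["joints"],2))
E
```

```text
cmd [ 0.    -0.002 -0.008] [0.933 0.082 1.179] rows 1.4443026328428625 0.006748955770373921
[ 0.59  0.6  -0.52  1.46  0.31  1.16 -0.09]
```

>>> {"name": "move_arm", "arguments": {
  "commands": [
    [0, 0, 0, 0.93, 0.08, 1.18, 60],
    [0, 0, 0, 0.93, 0.08, 1.18, 60],
    [0, 0, 0, 0.93, 0.08, 1.18, 60]
  ]
}}

```text
time_s: 1.35
eef_pos: [0.6617, -0.1603, 0.1995]
eef_rot: [-1.566, 0.0, -0.1]
ft_force: [-1.1, 0.4, 0.2]
gripper_width: 0.0602
```

```bash
python3 - <<'E'
from h import *
cmd((.660,-.166,.081),-.108); s=sensors.read_state(); print(s["eef_pos"])
for n in("scene","top"):
    p,d=optics.capture(n); np.savez(f"pics/{n}1.npz",p=p,d=d)
    pp=p.copy()
    for z in (.2,.1):
        u,v=proj(n,(.660,-.166,z))[0]; cv2.circle(pp,(int(round(u)),int(round(v))),2,(255,0,0),-1)
    cv2.imwrite(f"pics/{n}1.png",cv2.resize(pp[:,:,::-1],(800,600),interpolation=cv2.INTER_CUBIC))
E
```

```text
cmd [-0.044  0.078 -0.002] [-0.027  2.962 -0.159] rows 2.845493920591764 0.0749176928700046
[ 0.66168106 -0.16031577  0.19950895]
```

View pics/top1.png

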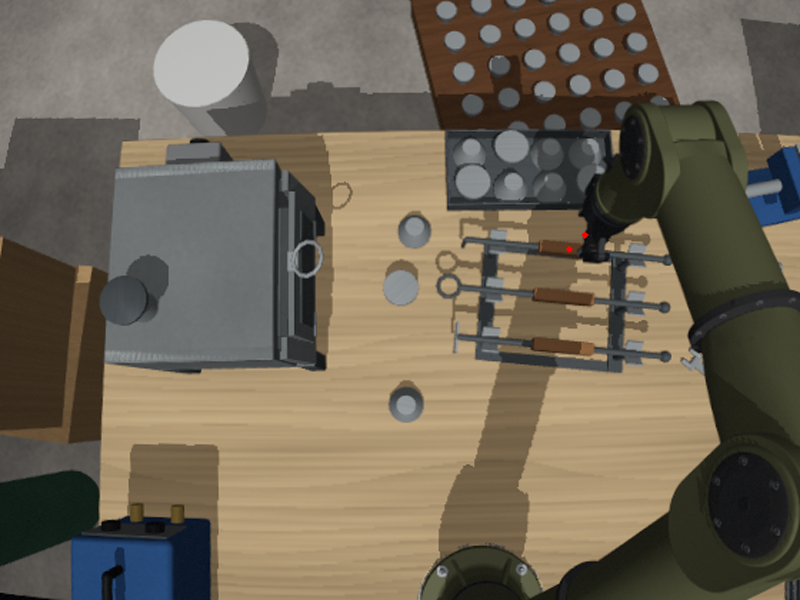

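View pics/scene1.png

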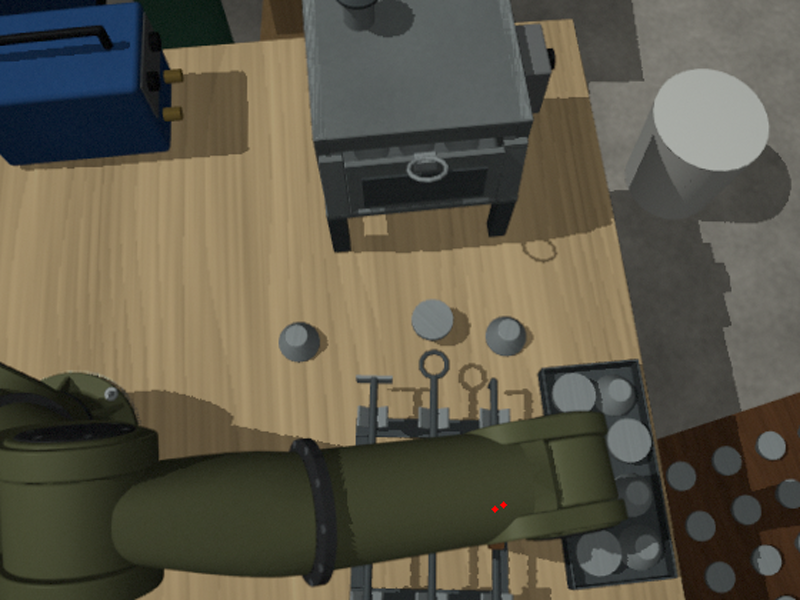

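The arm stands over the hook rod's grip with its jaws across it. The nearer finger is at top (597,248) and the projected TCP at (585,236). In the scene view the arm hides the grip.

```bash
python3 - <<'E'
from h import *
cmd((.660,-.166,.081),-.108); s=sensors.read_state(); print(s["eef_pos"],s["eef_rot"],s["time_s"],s["ft_force"])
E
```

```text
cmd [-0.001  0.02  -0.015] [0.029 2.968 0.014] rows 2.8476453986790315 0.02110312759520401
[ 0.65897004 -0.16647346  0.1997414 ] [-1.57065611e+00  1.56698460e-03 -1.05883399e-01] 1.45 [-0.96358584 -0.33810495  0.41393026]
```

>>> {"name": "move_arm", "arguments": {
  "commands": [
    [0, 0, 0, 0.03, 0.9, 0, 60],
    [0, 0, 0, 0.03, 1.8, 0, 60],
    [0, 0, 0, 0.03, 2.6, 0, 60],
    [0, 0, 0, 0.03, 2.97, 0, 60],
    [0, 0, 0, 0.03, 2.97, 0, 60],
    [0, 0, 0, 0.03, 2.97, 0, 60]
  ]
}}

```text
time_s: 1.95
eef_pos: [0.6591, -0.1694, 0.0815]
eef_rot: [-1.571, 0.002, -0.11]
ft_force: [-0.0, 0.4, 0.9]
gripper_width: 0.0601
```

>>> {"name": "move_arm", "arguments": {
  "commands": [
    [0, 0, 0, 0, 0, 0, 40],
    [0, 0, 0, 0, 0, 0, 32],
    [0, 0, 0, 0, 0, 0, 28],
    [0, 0, 0, 0, 0, 0, 24],
    [0, 0, 0, 0, 0, 0, 20],
    [0, 0, 0, 0, 0, 0, 15],
    [0, 0, 0, 0, 0, 0, 10],
    [0, 0, 0, 0, 0, 0, 10]
  ],
  "squeeze": 40
}}

```text
time_s: 2.62
eef_pos: [0.661, -0.1678, 0.0832]
eef_rot: [-1.571, -0.002, -0.108]
ft_force: [-0.5, -0.1, 6.3]
gripper_width: 0.0216
```

>>> {"name": "move_arm", "arguments": {
  "commands": [
    [0, 0, 0, 0, 0, 0, 10],
    [0, 0, 0, 0, 0, 0, 10],
    [0, 0, 0, 0, 0, 0, 10]
  ],
  "squeeze": 115
}}

```text
time_s: 2.87
eef_pos: [0.6611, -0.1678, 0.0834]
eef_rot: [-1.571, -0.002, -0.108]
ft_force: [-0.8, -0.9, 7.7]
gripper_width: 0.0202
```

```bash
python3 - <<'E'
from h import *
s=sensors.read_state(); print(s["eef_pos"],s["eef_rot"],s["time_s"],s["ft_force"],s["torque"],s["gripper_width"])
E
```

```text
[ 0.66105995 -0.16779278  0.08339216] [-1.57126347 -0.00242027 -0.10842997] 2.8667 [-0.80233298 -0.89826634  7.6800411 ] [-0.06828706  0.05959389 -0.18309311] 0.02021082976142313
```

>>> {"name": "move_arm", "arguments": {
  "commands": [
    [0, 0, 0, 0, -0.3, 0, 10],
    [0, 0, 0, 0, -0.8, 0, 10],
    [0, 0, 0, 0, -1.6, 0, 10],
    [0, 0, 0, 0, -2.5, 0, 10],
    [0, 0, 0, 0, -3.4, 0, 10],
    [0, 0, 0, 0, -4.3, 0, 10],
    [0, 0, 0, 0, -5.2, 0, 10],
    [0, 0, 0, 0, -6.1, 0, 10],
    [0, 0, 0, 0, -7.0, 0, 10],
    [0, 0, 0, 0, -7.5, 0, 10],
    [0, 0, 0, 0, -7.5, 0, 10],
    [0, 0, 0, 0, -7.5, 0, 10]
  ]
}}

```text
time_s: 3.87
eef_pos: [0.6601, -0.1671, 0.3823]
eef_rot: [-1.571, -0.001, -0.107]
ft_force: [0.7, 0.3, -4.2]
gripper_width: 0.0205
```

```bash
python3 - <<'E'
from h import *
s=sensors.read_state(); print(s["eef_pos"],s["eef_rot"],s["ft_force"],s["torque"])
for n in("scene","top"):
    p,d=optics.capture(n); np.savez(f"pics/{n}2.npz",p=p,d=d)
    cv2.imwrite(f"pics/{n}2.png",cv2.resize(p[:,:,::-1],(800,600),interpolation=cv2.INTER_CUBIC))
E
```

```text
[ 0.66005813 -0.16706615  0.38227293] [-1.57070523e+00 -6.12918999e-04 -1.07180681e-01] [ 0.73033636  0.32434532 -4.15051784] [ 0.02287862 -0.02830406 -0.01108502]
```

View pics/top2.png

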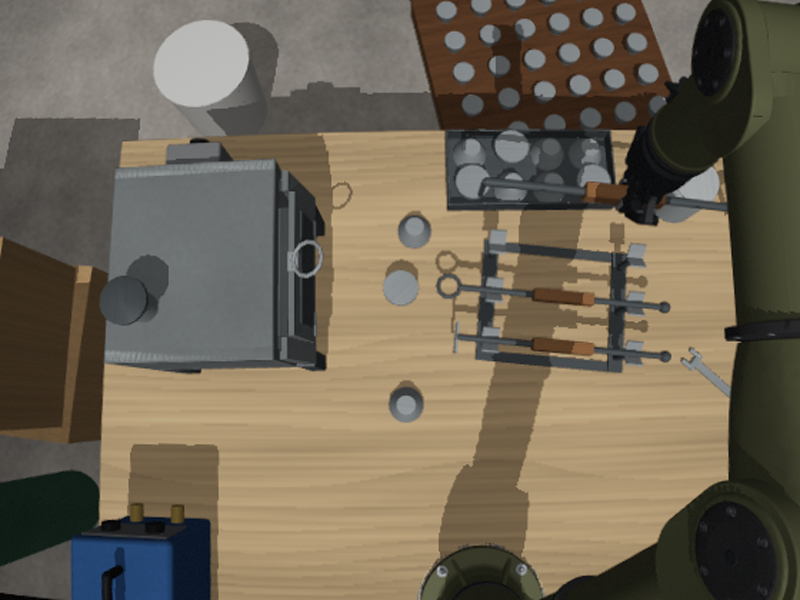

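View pics/scene2.png

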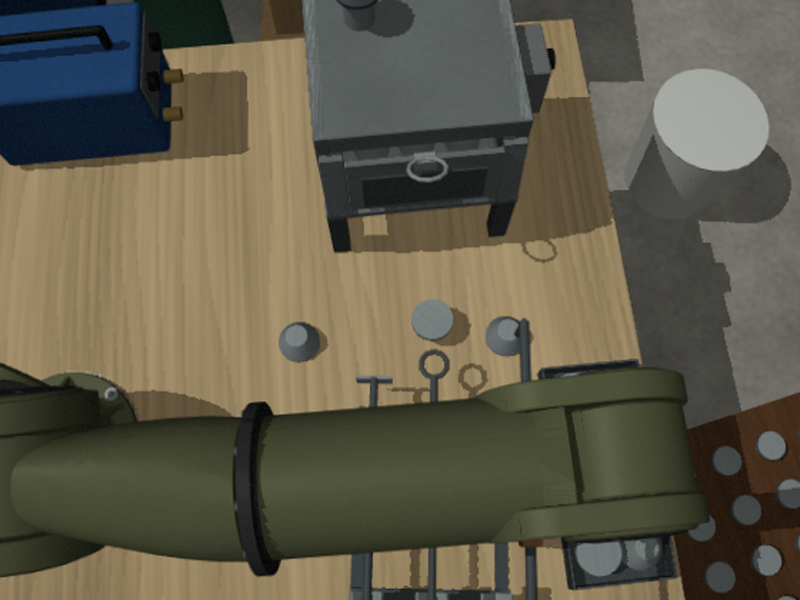

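The rod is held level, with its bend at scene (524,323) and top (486,187) in the 800 px pictures. The other two rods are undisturbed.

```bash
python3 - <<'E'
from h import *
s=np.load("pics/scene2.npz")["p"];t=np.load("pics/top2.npz")["p"]
a=cv2.resize(s[215:265,345:390,::-1],None,fx=10,fy=10,interpolation=cv2.INTER_NEAREST)
b=cv2.resize(t[115:150,325:375,::-1],None,fx=10,fy=10,interpolation=cv2.INTER_NEAREST)
o=np.zeros((500,960,3),np.uint8);o[:500,:450]=a;o[:350,455:955]=b
cv2.imwrite("pics/tip2.png",o[:, :800] if 0 else cv2.resize(o,(800,417)))
P=(.66+.190*.107,-.167+.190*.994,.399)
print(P,proj("scene",P),proj("top",P)); 
E
```

```text
(0.68033, 0.02185999999999999, 0.399) [[365.72087811 226.02310778]] [[340.94361389 125.7669986 ]]
```

View pics/tip2.png

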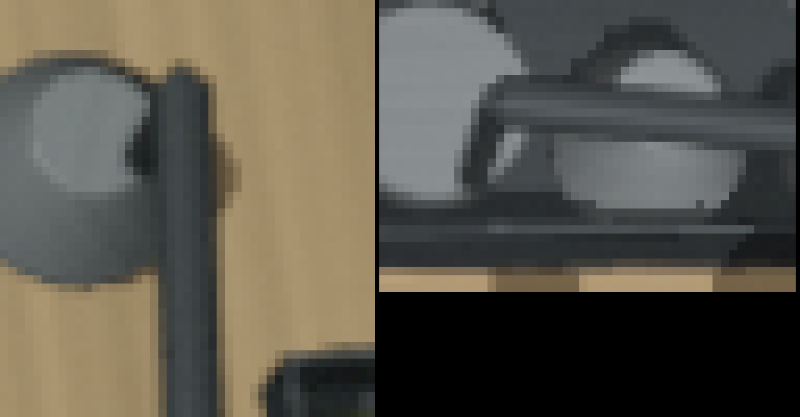

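```bash
python3 - <<'E'
from h import *
p,e=tri((367.2,225.5),(338.5,126.6)); print(p,e)
cmd((.6034,.088,.389),.015)
cmd((.6034,.06,.389),.015)
E
```

```text
[0.68421249 0.02537659 0.38726454] 0.0021275723719661674
cmd [-0.003 -1.168 -0.038] [-2.076 -0.227  6.201] rows 6.276290648035636 0.9796898491225169
cmd [-0.003 -1.168 -0.038] [-2.001 -0.227  5.505] rows 5.622677442458641 0.9796898491225169
```

>>> {"name": "move_arm", "arguments": {
  "commands": [
    [0, -1.17, 0, -0.3, -0.05, 0.9, 10],
    [0, -1.17, 0, -0.6, -0.1, 1.8, 10],
    [0, -1.17, 0, -0.9, -0.15, 2.7, 10],
    [0, -1.17, 0, -1.2, -0.2, 3.6, 10],
    [0, -1.17, 0, -1.5, -0.2, 4.5, 10],
    [0, -1.17, 0, -1.8, -0.2, 5.2, 10],
    [0, -1.17, 0, -2.0, -0.2, 5.7, 10],
    [0, -1.17, 0, -2.06, -0.2, 6.0, 10],
    [0, -1.17, 0, -2.07, -0.2, 6.1, 10],
    [0, -1.17, 0, -2.07, -0.2, 6.11, 10],
    [0, -1.17, 0, -2.07, -0.2, 6.11, 10],
    [0, -1.17, 0, -2.07, -0.2, 6.11, 10]
  ]
}}

```text
time_s: 4.97
eef_pos: [0.6048, 0.082, 0.3891]
eef_rot: [-1.572, 0.001, 0.011]
ft_force: [-0.4, 0.4, -3.2]
gripper_width: 0.0202
```

```bash
python3 - <<'E'
from h import *
cmd((.603,.0845,.3134),.015)
s=sensors.read_state(); print(s["eef_pos"],s["eef_rot"],s["ft_force"],s["torque"])
p1,d=optics.capture("scene"); p2,d2=optics.capture("top")
cv2.imwrite("pics/s3.png",cv2.resize(p1[60:240,200:440,::-1],(800,600),interpolation=cv2.INTER_CUBIC))
cv2.imwrite("pics/t3.png",cv2.resize(p2[90:240,160:360,::-1],(800,600),interpolation=cv2.INTER_CUBIC))
E
```

```text
cmd [ 0.011 -0.034 -0.009] [-0.044  1.893  0.066] rows 1.817255653874433 0.030460275585596816
[0.60484901 0.08195981 0.3891144 ] [-1.57191729e+00  9.08253378e-04  1.14770124e-02] [-0.38441047  0.39792122 -3.22727892] [ 0.02613821 -0.00578977 -0.01300715]
```

View pics/s3.png

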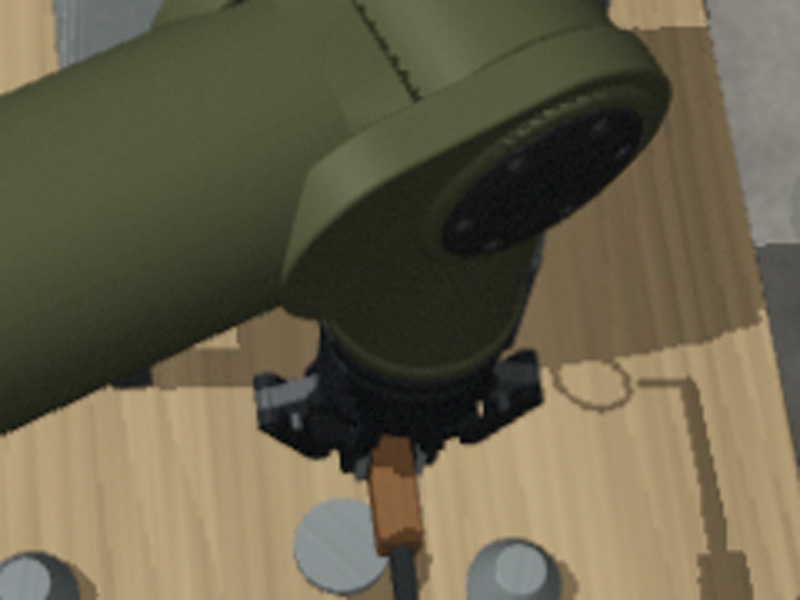

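View pics/t3.png

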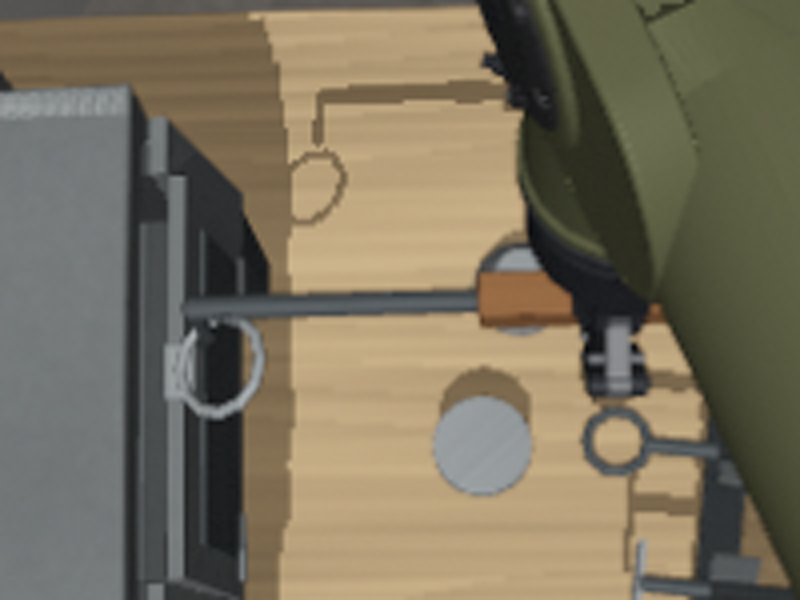

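The top view shows the rod end at (190,307) in the crop and the ring centre at (217,367). The arm hides the scene view. I'm working out where the prong is in world coordinates.

```bash
python3 - <<'E'
from h import *
for z in(.400,.4056): print(onz("top",(160+188/4-.4,90+307/4-.4),z), onz("top",(160+460/4-.4,90+302/4-.4),z))
print("eye top",onz("top",(215.1,180.7),.303))
E
```

```text
[[0.60376776 0.27779662 0.4       ]] [[0.60378249 0.14946009 0.4       ]]
[[0.60219101 0.27668328 0.4056    ]] [[0.60220563 0.14930658 0.4056    ]]
eye top [[0.59931172 0.27823296 0.303     ]]
```

>>> {"name": "move_arm", "arguments": {
  "commands": [
    [0, 0, 0, -0.06, 0, 0.1, 10],
    [0, 0, 0, -0.06, 0, 0.1, 10],
    [0, 0, 0, -0.06, 0.3, 0.1, 10],
    [0, 0, 0, -0.06, 0.6, 0.1, 10],
    [0, 0, 0, -0.06, 0.85, 0.1, 10],
    [0, 0, 0, -0.06, 1.0, 0.1, 10],
    [0, 0, 0, -0.06, 1.1, 0.1, 10],
    [0, 0, 0, -0.06, 1.1, 0.1, 10]
  ]
}}

```text
time_s: 5.73
eef_pos: [0.6015, 0.0881, 0.3451]
eef_rot: [-1.571, 0.001, 0.015]
ft_force: [-0.0, 0.4, -3.4]
gripper_width: 0.0201
```

```bash
python3 - <<'E'
from h import *
s=sensors.read_state(); print(s["eef_pos"],s["eef_rot"],s["ft_force"],s["torque"])
p2,d2=optics.capture("top")
cv2.imwrite("pics/t4.png",cv2.resize(p2[140:220,180:280,::-1],(800,640),interpolation=cv2.INTER_CUBIC)[:600])
E
```

```text
[0.601489   0.08811338 0.34510202] [-1.57103663e+00  1.24096504e-03  1.46201192e-02] [-0.04098464  0.44436388 -3.42789741] [ 0.08264184 -0.0423387   0.00087553]
```

View pics/t4.png

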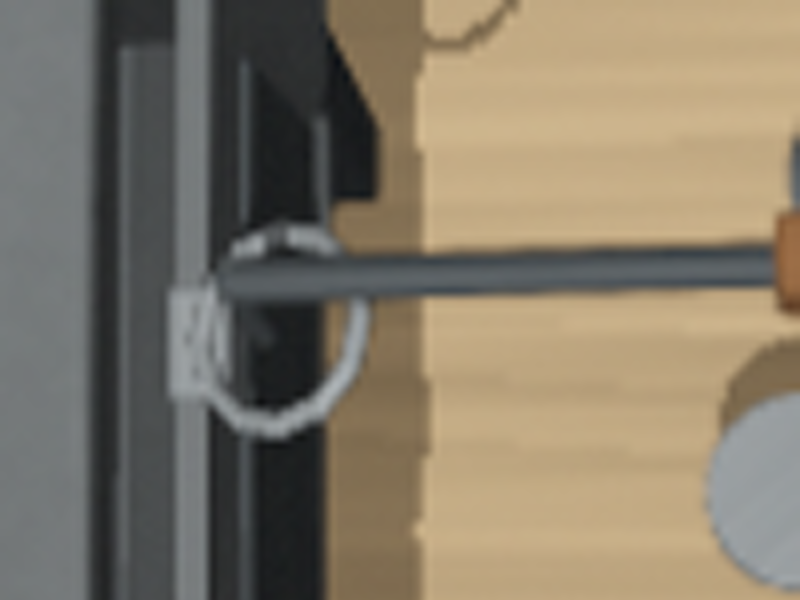

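The prong is inside the ring. Its tip is at (265,335) in the crop and the ring centre at (283,330). I'll lower further and ease back about 3 mm.

>>> {"name": "move_arm", "arguments": {
  "commands": [
    [0, 0, 0, 0, 0.1, -0.08, 10],
    [0, 0, 0, 0, 0.3, -0.1, 10],
    [0, 0, 0, 0, 0.5, -0.1, 10],
    [0, 0, 0, 0, 0.68, -0.1, 10],
    [0, 0, 0, 0, 0.76, -0.1, 10],
    [0, 0, 0, 0, 0.76, -0.1, 10],
    [0, 0, 0, 0, 0.76, -0.1, 10]
  ]
}}

```text
time_s: 6.37
eef_pos: [0.6017, 0.0844, 0.3153]
eef_rot: [-1.571, 0.0, 0.015]
ft_force: [0.5, -0.2, -3.1]
gripper_width: 0.0204
```

```bash
python3 - <<'E'
from h import *
s=sensors.read_state(); print(s["eef_pos"],s["eef_rot"],s["ft_force"],s["torque"])
p2,d2=optics.capture("top")
cv2.imwrite("pics/t5.png",cv2.resize(p2[140:220,180:280,::-1],(800,640),interpolation=cv2.INTER_CUBIC)[:600])
E
```

```text
[0.60174797 0.08435263 0.31525663] [-1.57069507e+00  4.29426799e-04  1.47258224e-02] [ 0.52753284 -0.19769251 -3.07574566] [ 0.05380999 -0.03262068  0.01417456]
```

View pics/t5.png

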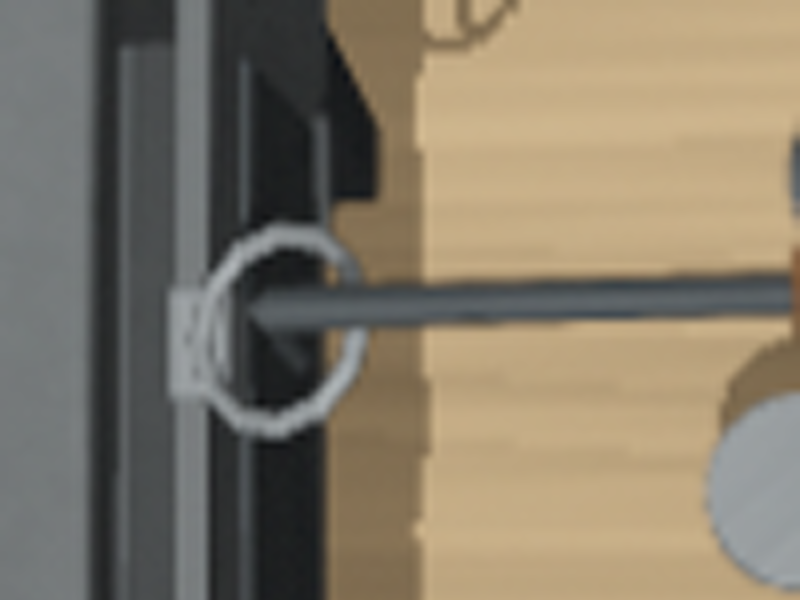

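```bash
python3 - <<'E'
from h import *
s=sensors.read_state(); p0=s["eef_pos"]
for th in np.array([.1,.2,.3,.4,.5,.6,.7,.8,.9,1.0,1.05,1.1]):
    ph=.029+th; ey=.293-.139*np.sin(ph); ez=.165+.139*np.cos(ph); tau=.55-th
    py=ey-.026*np.cos(tau)+.007; az=ez+.029-.007*th/1.1
    print(th,"tool y,z units",np.round([-(az-.0166-p0[2])/.04,(py-.1915-p0[1])/.04],2))
E
```

```text
0.1 tool y,z units [ 0.03 -0.43]
0.2 tool y,z units [ 0.1 -0.8]
0.3 tool y,z units [ 0.21 -1.15]
0.4 tool y,z units [ 0.36 -1.49]
0.5 tool y,z units [ 0.54 -1.8 ]
0.6 tool y,z units [ 0.74 -2.09]
0.7 tool y,z units [ 0.98 -2.36]
0.8 tool y,z units [ 1.24 -2.59]
0.9 tool y,z units [ 1.52 -2.79]
1.0 tool y,z units [ 1.82 -2.96]
1.05 tool y,z units [ 1.98 -3.03]
1.1 tool y,z units [ 2.14 -3.09]
```

First half of the arc, then a check.

>>> {"name": "move_arm", "arguments": {
  "commands": [
    [0, 0, 0, 0, 0.0, -0.2, 10],
    [0, 0, 0, 0, 0.03, -0.43, 10],
    [0, 0, 0, 0, 0.06, -0.6, 10],
    [0, 0, 0, 0, 0.1, -0.8, 10],
    [0, 0, 0, 0, 0.15, -0.97, 10],
    [0, 0, 0, 0, 0.21, -1.15, 10],
    [0, 0, 0, 0, 0.28, -1.32, 10],
    [0, 0, 0, 0, 0.36, -1.49, 10],
    [0, 0, 0, 0, 0.45, -1.65, 10],
    [0, 0, 0, 0, 0.54, -1.8, 10],
    [0, 0, 0, 0, 0.54, -1.8, 10]
  ]
}}

```text
time_s: 7.33
eef_pos: [0.6026, 0.0102, 0.2927]
eef_rot: [-1.572, 0.002, 0.013]
ft_force: [0.3, -0.0, -4.3]
gripper_width: 0.0205
```

```bash
python3 - <<'E'
from h import *
s=sensors.read_state(); print(s["eef_pos"],s["eef_rot"],s["ft_force"],s["torque"])
p2,d2=optics.capture("top")
cv2.imwrite("pics/t6.png",cv2.resize(p2[140:220,180:280,::-1],(800,640),interpolation=cv2.INTER_CUBIC)[:600])
E
```

```text
[0.6025594  0.01015745 0.29273979] [-1.57198898  0.00166082  0.01264426] [ 0.29754473 -0.00888119 -4.33742977] [-0.00923454 -0.02465815 -0.06195169]
```

View pics/t6.png

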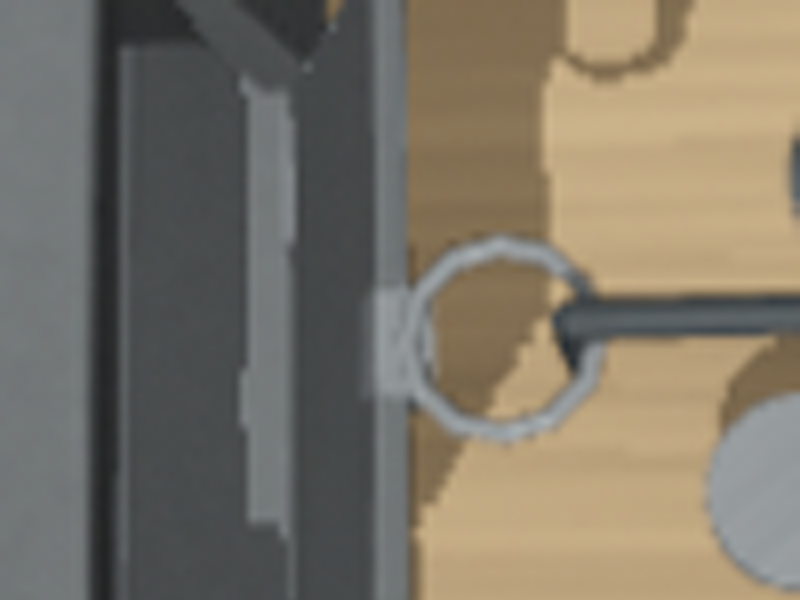

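The door is about half open, with the prong bearing on the ring's front at (580,340). Continuing.

>>> {"name": "move_arm", "arguments": {
  "commands": [
    [0, 0, 0, 0, 0.1, -0.15, 10],
    [0, 0, 0, 0, 0.2, -0.29, 10],
    [0, 0, 0, 0, 0.32, -0.43, 10],
    [0, 0, 0, 0, 0.44, -0.56, 10],
    [0, 0, 0, 0, 0.57, -0.68, 10],
    [0, 0, 0, 0, 0.7, -0.79, 10],
    [0, 0, 0, 0, 0.84, -0.9, 10],
    [0, 0, 0, 0, 0.98, -0.99, 10],
    [0, 0, 0, 0, 1.13, -1.08, 10],
    [0, 0, 0, 0, 1.28, -1.16, 10],
    [0, 0, 0, 0, 1.44, -1.23, 10],
    [0, 0, 0, 0, 1.44, -1.23, 10]
  ]
}}

```text
time_s: 8.38
eef_pos: [0.6031, -0.0351, 0.2343]
eef_rot: [-1.567, 0.002, 0.016]
ft_force: [1.9, 8.7, -7.7]
gripper_width: 0.02
```

```bash
python3 - <<'E'
from h import *
s=sensors.read_state(); print(s["eef_pos"],s["eef_rot"],s["ft_force"],s["torque"])
p2,d2=optics.capture("top")
cv2.imwrite("pics/t7.png",cv2.resize(p2[140:220,180:280,::-1],(800,640),interpolation=cv2.INTER_CUBIC)[:600])
E
```

```text
[ 0.60309859 -0.03510522  0.2343313 ] [-1.56723327  0.00181549  0.01587408] [ 1.90596957  8.69923894 -7.71076596] [ 1.34498367 -0.44758271 -0.42795575]
```

View pics/t7.png

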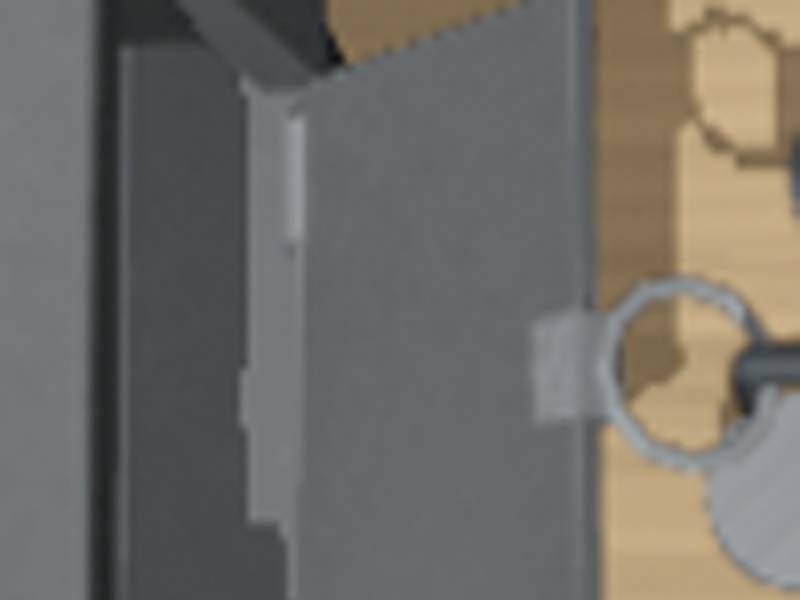

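>>> {"name": "move_arm", "arguments": {
  "commands": [
    [0, 0, 0, 0, 0.05, -0.04, 10],
    [0, 0, 0, 0, 0.1, -0.08, 10],
    [0, 0, 0, 0, 0.15, -0.12, 10],
    [0, 0, 0, 0, 0.18, -0.16, 10],
    [0, 0, 0, 0, 0.2, -0.2, 10],
    [0, 0, 0, 0, 0.2, -0.2, 10]
  ]
}}

```text
time_s: 8.93
eef_pos: [0.6037, -0.0381, 0.2274]
eef_rot: [-1.562, -0.0, 0.02]
ft_force: [2.1, 18.8, -10.7]
gripper_width: 0.0205
```

```bash
python3 - <<'E'
from h import *
s=sensors.read_state(); print(s["eef_pos"],s["eef_rot"],s["ft_force"],s["torque"])
p2,d2=optics.capture("top")
cv2.imwrite("pics/t8.png",cv2.resize(p2[140:220,180:280,::-1],(800,640),interpolation=cv2.INTER_CUBIC)[:600])
E
```

```text
[ 0.60374235 -0.03809543  0.2273796 ] [-1.56161795e+00 -1.14400704e-04  2.00337056e-02] [  2.09807924  18.80035184 -10.70886136] [ 3.29416936 -0.58149933 -0.56073321]
```

View pics/t8.png

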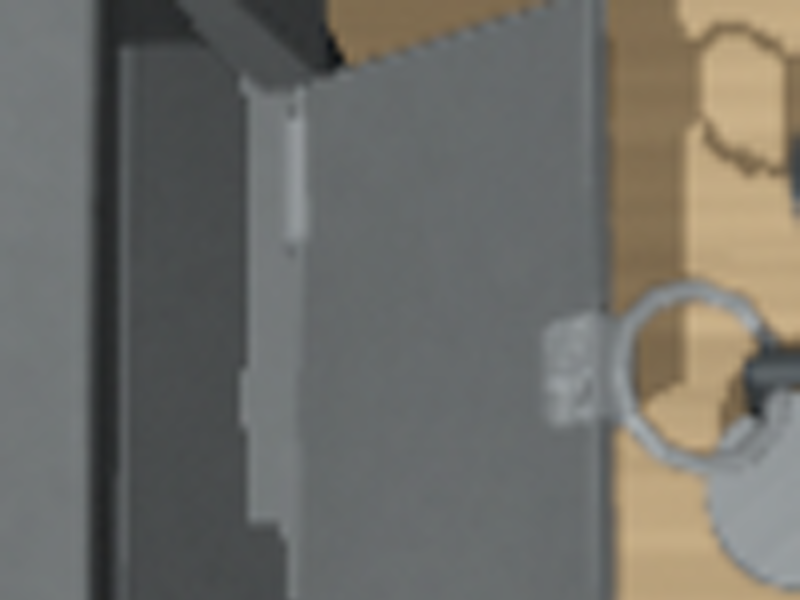

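```bash
python3 - <<'E'
from h import *
p,d=optics.capture("top"); P=cloud("top",d)
q=np.vstack([P[157:178,221:251].reshape(-1,3),P[195:215,221:251].reshape(-1,3)]); c=q.mean(0); u,s,v=np.linalg.svd(q-c); n=v[2]*np.sign(v[2][2])
print("n",n,"face slope from horizontal deg",np.degrees(np.arccos(n[2])),"-> lean from vertical",90-np.degrees(np.arccos(n[2])),"rms",s[2]/np.sqrt(len(q)),c)
for th in(1.0,1.05,1.1):
    ph=.029+th; print(th,proj("top",(.602,.293-.139*np.sin(ph),.165+.139*np.cos(ph))))
s=sensors.read_state(); print(s["eef_pos"],s["ft_force"])
E
```

```text
n [-0.16413729  0.60172266  0.78165772] face slope from horizontal deg 38.58739399251262 -> lean from vertical 51.41260600748738 rms 0.012796786694705577 [0.60910723 0.24639057 0.20909476]
1.0 [[265.96083543 185.64867304]]
1.05 [[267.60165159 186.21732934]]
1.1 [[269.09167876 186.79684459]]
[ 0.60376462 -0.03804567  0.22749524] [  1.67258563  18.67481933 -10.68442344]
```

```bash
python3 - <<'E'
from h import *
p,d=optics.capture("top"); P=cloud("top",d)
for r in ((164,176,224,248),(197,213,224,248),(160,214,224,244)):
    q=P[r[0]:r[1],r[2]:r[3]].reshape(-1,3)
    for k in range(4):
        c=np.median(q,0) if k==0 else q.mean(0); u,s,v=np.linalg.svd(q-c,full_matrices=False); n=v[2]*np.sign(v[2][2]); e=abs((q-c)@n); q=q[e<max(.002,2*np.median(e))]
    print(len(q),n,np.degrees(np.arctan2(n[2],n[1])),e.std(),np.round(c,4))
p1,_=optics.capture("scene")
cv2.imwrite("pics/s8.png",cv2.resize(p1[:,:,::-1],(800,600)))
E
```

```text
236 [-0.04519536  0.63137735  0.77415762] 50.80045322561157 0.000490462353963832 [0.6486 0.2474 0.2098]
323 [-0.0341033   0.62702662  0.77825098] 51.14206220841195 0.000501416838790995 [0.5651 0.2466 0.2094]
897 [-0.01276346  0.62504103  0.78048754] 51.31106326124049 0.000527186569016222 [0.6081 0.2519 0.2057]
```

View pics/s8.png

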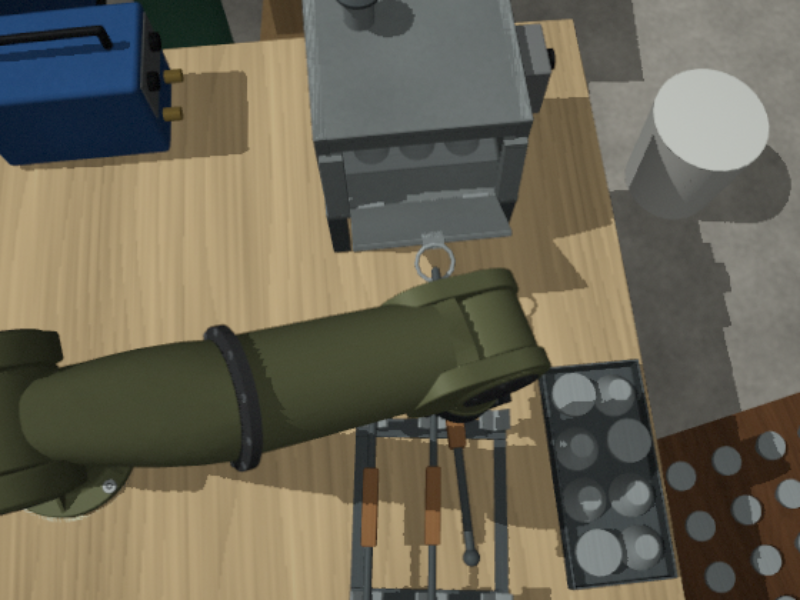

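The fitted door face leans about 51°, but fully open is 53.3°. The pull is 19 N with about 7 N downward on the tool, so the ring is jammed by friction against the prong. I'll lower the rod so that friction, and then the shaft, pushes the ring down.

>>> {"name": "move_arm", "arguments": {
  "commands": [
    [0, 0, 0, 0, 0.1, 0, 10],
    [0, 0, 0, 0, 0.2, 0, 10],
    [0, 0, 0, 0, 0.3, 0, 10],
    [0, 0, 0, 0, 0.35, 0, 10],
    [0, 0, 0, 0, 0.35, 0, 10]
  ]
}}

```text
time_s: 9.55
eef_pos: [0.6045, -0.0407, 0.2143]
eef_rot: [-1.565, -0.002, 0.017]
ft_force: [2.2, 11.7, -3.1]
gripper_width: 0.0203
```

```bash
cat >> h.py <<'E'
def look(k):
    s=sensors.read_state(); print(np.round(s["eef_pos"],4),np.round(s["eef_rot"],4),np.round(s["ft_force"],1),np.round(s["torque"],2),s["time_s"])
    p,d=optics.capture("top"); P=cloud("top",d); np.savez(f"pics/top{k}.npz",p=p,d=d)
    for r in ((164,176,224,248),(197,213,224,248),(160,214,224,244)):
        q=P[r[0]:r[1],r[2]:r[3]].reshape(-1,3)
        for i in range(4):
            c=np.median(q,0) if i==0 else q.mean(0); u,_,v=np.linalg.svd(q-c,full_matrices=False); n=v[2]*np.sign(v[2][2]); e=abs((q-c)@n); q=q[e<max(.002,2*np.median(e))]
        print(len(q),"lean",np.degrees(np.arctan2(n[2],n[1])),e.std())
    cv2.imwrite(f"pics/t{k}.png",cv2.resize(p[150:230,200:300,::-1],(800,640),interpolation=cv2.INTER_CUBIC)[:600])
E
python3 -c "
from h import *
look('9')"
```

```text
[ 0.6045 -0.0407  0.2143] [-1.5646 -0.0021  0.0171] [ 2.2 11.7 -3.1] [ 2.85 -0.44 -0.42] 9.55
237 lean 53.41134498423559 0.0005296548599087978
348 lean 53.158912108570966 0.00050594567083853
862 lean 53.388833382536966 0.0005269247776071372
```

View pics/t9.png

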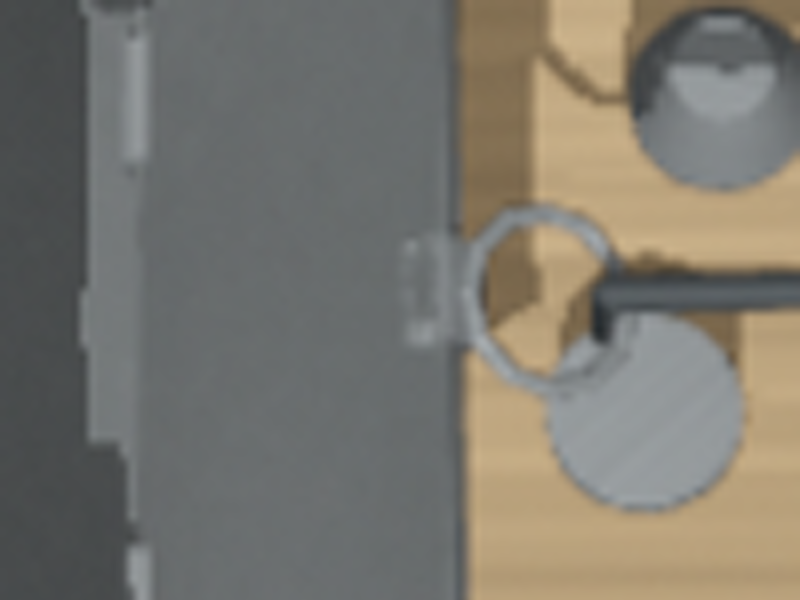

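Lean now reads 53.4°, which is the stop. I'll press lightly further to confirm it doesn't move.

>>> {"name": "move_arm", "arguments": {
  "commands": [
    [0, 0, 0, 0, 0.1, 0, 10],
    [0, 0, 0, 0, 0.2, 0, 10],
    [0, 0, 0, 0, 0.25, 0, 10],
    [0, 0, 0, 0, 0.25, 0, 10]
  ]
}}

```text
time_s: 9.93
eef_pos: [0.6048, -0.0417, 0.2046]
eef_rot: [-1.566, -0.003, 0.016]
ft_force: [2.0, 8.8, -1.0]
gripper_width: 0.0206
```

```bash
python3 -c "
from h import *
look('10')"
```

```text
[ 0.6048 -0.0417  0.2046] [-1.5659 -0.0027  0.016 ] [ 2.   8.8 -1. ] [ 2.58 -0.42 -0.42] 9.9333
249 lean 49.52680323447556 0.0015345334858933818
330 lean 53.28687510963774 0.000482603092232007
896 lean 53.41069608939889 0.0005256894459374894
```

>>> {"name": "move_arm", "arguments": {
  "commands": [
    [0, 0, 0, 0, 0, 0.15, 10],
    [0, 0, 0, 0, 0, 0.3, 10],
    [0, 0, 0, 0, 0, 0.45, 10],
    [0, 0, 0, 0, 0, 0.45, 10],
    [0, 0, 0, 0, 0, 0.45, 10]
  ]
}}

```text
time_s: 10.4
eef_pos: [0.6032, -0.0269, 0.2041]
eef_rot: [-1.571, 0.0, 0.015]
ft_force: [0.4, -0.5, -4.9]
gripper_width: 0.0204
```

```bash
python3 -c "
from h import *
look('11')"
```

```text
[ 0.6032 -0.0269  0.2041] [-1.5713e+00  4.0000e-04  1.5300e-02] [ 0.4 -0.5 -4.9] [ 0.02 -0.04  0.04] 10.4
244 lean 53.906818728843675 0.0005114511511162701
328 lean 53.04190159251522 0.0005257968528530429
867 lean 53.738550890490984 0.0005262166605562089
```

View pics/t11.png

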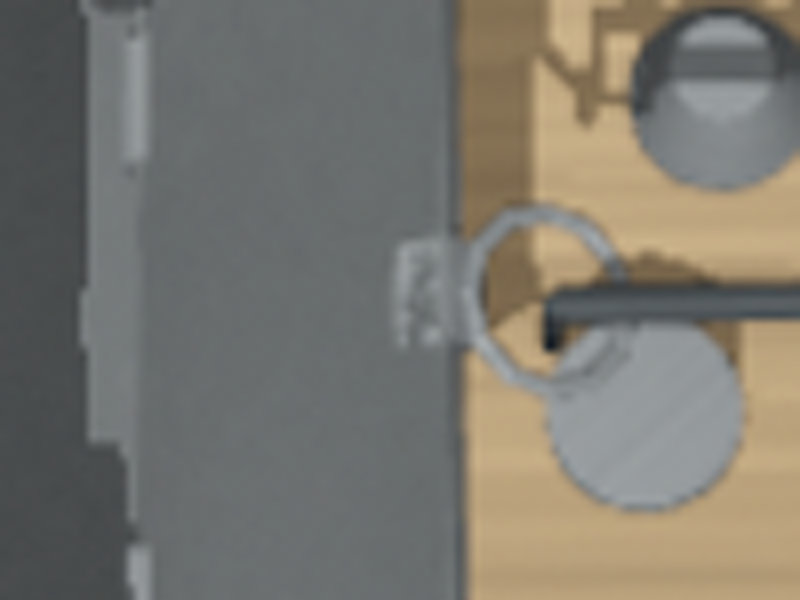

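The prong hangs free near the ring's middle at (553,340), with no contact force. Lifting straight up.

>>> {"name": "move_arm", "arguments": {
  "commands": [
    [0, 0, 0, 0, -0.25, 0, 10],
    [0, 0, 0, 0, -0.6, 0, 10],
    [0, 0, 0, 0, -1.0, 0, 10],
    [0, 0, 0, 0, -1.5, 0, 10],
    [0, 0, 0, 0, -2.2, 0, 10],
    [0, 0, 0, 0, -3.0, 0, 10],
    [0, 0, 0, 0, -3.6, 0, 10],
    [0, 0, 0, 0, -4.0, 0, 10],
    [0, 0, 0, 0, -4.0, 0, 10],
    [0, 0, 0, 0, -4.0, 0, 10]
  ]
}}

```text
time_s: 11.28
eef_pos: [0.6035, -0.0271, 0.365]
eef_rot: [-1.571, -0.002, 0.014]
ft_force: [0.5, -0.7, -4.7]
gripper_width: 0.0202
```

```bash
python3 -c "
from h import *
look('12')
p=np.load('pics/top12.npz')['p']
cv2.imwrite('pics/top12.png',cv2.resize(p[:,:,::-1],(800,600),interpolation=cv2.INTER_CUBIC))
cmd((.661,-.1678,.36),-.108)"
```

```text
[ 0.6035 -0.0271  0.365 ] [-1.5711 -0.0017  0.0142] [ 0.5 -0.7 -4.7] [-0.01  0.05 -0.  ] 11.2833
242 lean 52.84330260244292 0.0005175427313804412
320 lean 53.16551832588943 0.0005256735656467549
874 lean 53.198952460329025 0.000527358558203755
cmd [ 0.004  1.168 -0.008] [ 1.399  0.091 -3.534] rows 3.6472304608349266 0.978850417467519
```

View pics/top12.png

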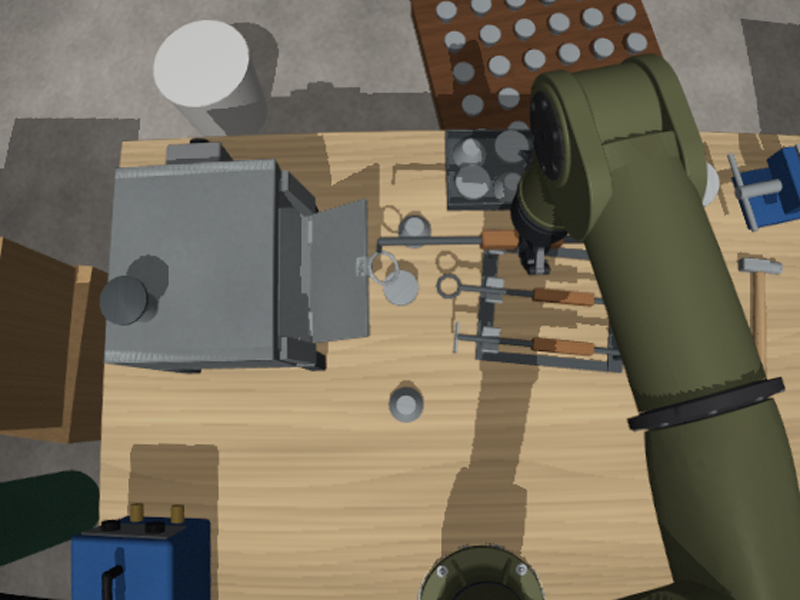

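The hook is out and the door stays open, with its upper edge at top (368,270). I'll return to the exact lift pose and compare with the earlier picture to see whether the rod slipped in the grip.

>>> {"name": "move_arm", "arguments": {
  "commands": [
    [0, 0.4, 0, 0.3, -0.2, -0.8, 10],
    [0, 0.8, 0, 0.7, -0.4, -1.7, 10],
    [0, 1.16, 0, 1.0, -0.43, -2.6, 10],
    [0, 1.16, 0, 1.3, -0.43, -3.2, 10],
    [0, 1.16, 0, 1.38, -0.43, -3.5, 10],
    [0, 1.16, 0, 1.38, -0.43, -3.52, 10],
    [0, 1.16, 0, 1.38, -0.43, -3.52, 10],
    [0, 1.16, 0, 1.38, -0.43, -3.52, 10]
  ]
}}

```text
time_s: 12.0
eef_pos: [0.6603, -0.1652, 0.3805]
eef_rot: [-1.569, 0.002, -0.105]
ft_force: [0.3, -0.3, -4.1]
gripper_width: 0.0205
```

```bash
python3 -c "
from h import *
cmd((.6601,-.1671,.3823),-.1072)
s=sensors.read_state(); print(s['eef_pos'],s['eef_rot'])
o=np.zeros((600,800,3),np.uint8)
ps={n:optics.capture(n)[0] for n in('scene','top')}
for i,pq in enumerate([(np.load('pics/scene2.npz')['p'],np.load('pics/top2.npz')['p']),(ps['scene'],ps['top'])]):
    a=cv2.resize(pq[0][210:260,340:390,::-1],(300,300),interpolation=cv2.INTER_NEAREST)
    b=cv2.resize(pq[1][110:160,320:403,::-1],(498,300),interpolation=cv2.INTER_NEAREST)
    o[i*300:i*300+300,:300]=a;o[i*300:i*300+300,300:798]=b
cv2.imwrite('pics/cmp.png',o)
np.savez('pics/13.npz',**ps)
"
```

```text
cmd [-0.014  0.022 -0.018] [ 0.001 -0.045 -0.047] rows 0.06207702187673347 0.026939627604084145
[ 0.66026952 -0.16524143  0.38050615] [-1.56934957  0.00192407 -0.10484524]
```

View pics/cmp.png

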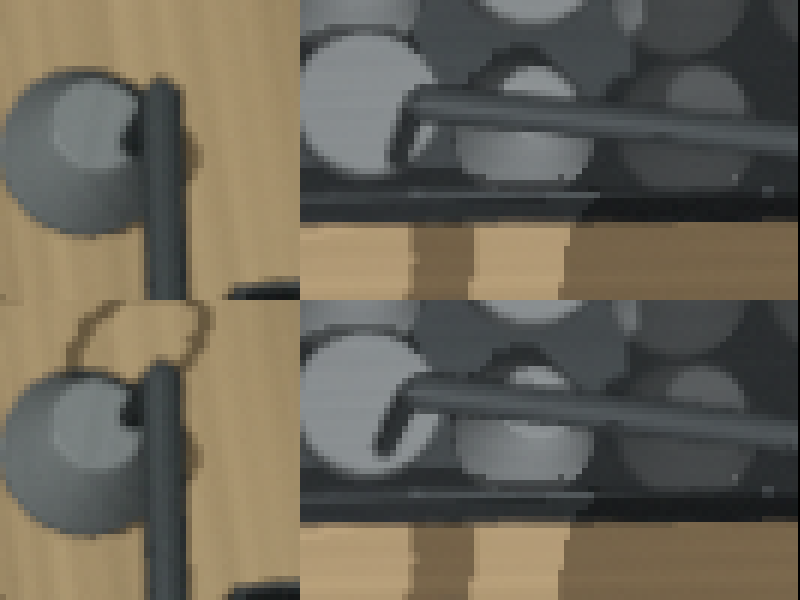

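```bash
python3 -c "
from h import *
s=lambda x,y:(340+x/6-.4,210+y/6-.4)
t=lambda x,y:(320+(x-300)/6-.4,110+y/6-.4)
a=tri(s(163,82),t(410,98));b=tri(s(163,65),t(411,88)); print(a,b,b[0]-a[0])
s_=sensors.read_state(); print(s_['eef_pos'],s_['eef_rot'])
p0=np.load('pics/top2.npz')['p'];p1=np.load('pics/13.npz')['top']
o=np.vstack([cv2.resize(p[105:160,320:520,::-1],(800,220),interpolation=cv2.INTER_CUBIC) for p in(p0,p1)]); cv2.imwrite('pics/cmp2.png',o)
"
```

```text
(array([0.68279736, 0.02730537, 0.39417087]), np.float64(0.001815669220603654)) (array([0.68113365, 0.02847808, 0.40672537]), np.float64(0.001406294944433888)) [-0.00166371  0.00117271  0.0125545 ]
[ 0.6603889  -0.16497312  0.38147836] [-1.57001186e+00  4.13929836e-04 -1.04289241e-01]
```

View pics/cmp2.png

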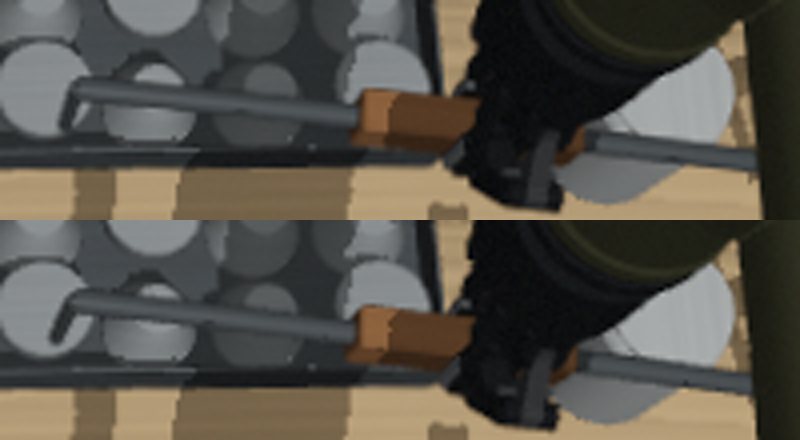

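Compared with the first lift, the hook end now sits about 13 mm higher. The rod pitched roughly 0.08 rad in the jaws while pulling. I'll tilt the tool to level it and compare again.

>>> {"name": "move_arm", "arguments": {
  "commands": [
    [-0.4, 0.03, 0, 0, -0.02, -0.04, 10],
    [-0.76, 0.03, 0, 0, -0.02, -0.09, 10],
    [-0.76, 0.03, 0, 0, -0.02, -0.09, 10],
    [-0.76, 0.03, 0, 0, -0.02, -0.09, 10]
  ]
}}

```text
time_s: 12.43
eef_pos: [0.6603, -0.1684, 0.3827]
eef_rot: [-1.649, -0.001, -0.107]
ft_force: [0.3, 0.8, -4.3]
gripper_width: 0.0206
```

```bash
python3 -c "
from h import *
ps={n:optics.capture(n)[0] for n in('scene','top')}
s=sensors.read_state(); print(s['eef_pos'],s['eef_rot'])
o=np.zeros((600,800,3),np.uint8)
for i,pq in enumerate([(np.load('pics/scene2.npz')['p'],np.load('pics/top2.npz')['p']),(ps['scene'],ps['top'])]):
    o[i*300:i*300+300,:300]=cv2.resize(pq[0][210:260,340:390,::-1],(300,300),interpolation=cv2.INTER_NEAREST)
    o[i*300:i*300+300,300:798]=cv2.resize(pq[1][110:160,320:403,::-1],(498,300),interpolation=cv2.INTER_NEAREST)
cv2.imwrite('pics/cmp3.png',o)
"
```

```text
[ 0.66019508 -0.17002159  0.38254248] [-1.64958471e+00 -4.41740384e-04 -1.09501370e-01]
```

View pics/cmp3.png

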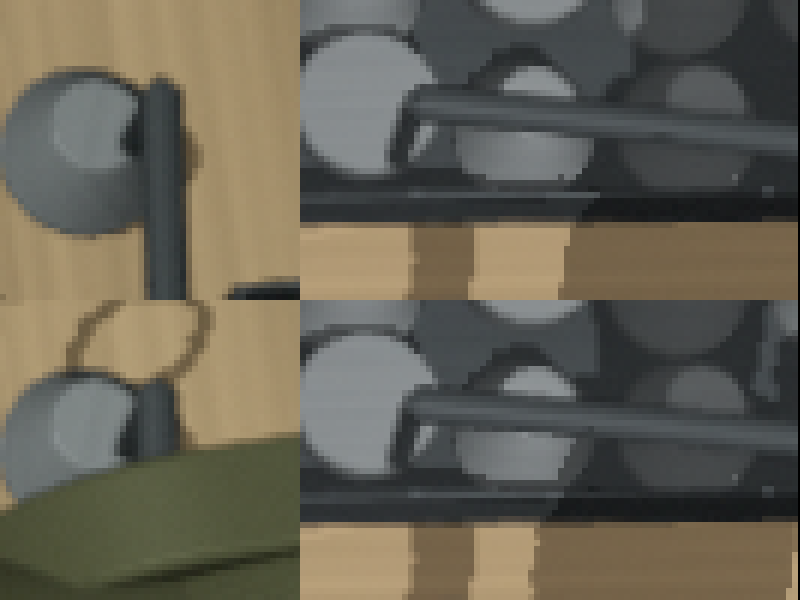

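The rod is level again and matches the first picture to within 1–2 px. Lowering it to just above the notches.

```bash
python3 -c "
from h import *
s=sensors.read_state(); r=s['eef_rot']
for z in (.3,.2,.12,.095,.0845): cmd((.661,-.169,z),-.108,-1.6493)
"
```

```text
cmd [ 0.003 -0.015  0.003] [0.016 2.055 0.19 ] rows 1.9796817755523204 0.012729528627272934
cmd [ 0.003 -0.015  0.003] [0.015 4.547 0.387] rows 4.377628714851187 0.012729528627272934
cmd [ 0.003 -0.015  0.003] [0.014 6.541 0.544] rows 6.2960600870287315 0.012729528627272934
cmd [ 0.003 -0.015  0.003] [0.014 7.164 0.593] rows 6.8955737541497255 0.012729528627272934
cmd [ 0.003 -0.015  0.003] [0.014 7.426 0.614] rows 7.1473698303415585 0.012729528627272934
```

>>> {"name": "move_arm", "arguments": {
  "commands": [
    [0, 0, 0, 0.01, 0.7, 0.08, 10],
    [0, 0, 0, 0.01, 1.5, 0.14, 10],
    [0, 0, 0, 0.01, 2.3, 0.21, 10],
    [0, 0, 0, 0.01, 3.1, 0.27, 10],
    [0, 0, 0, 0.01, 3.9, 0.34, 10],
    [0, 0, 0, 0.01, 4.7, 0.4, 10],
    [0, 0, 0, 0.01, 5.4, 0.45, 10],
    [0, 0, 0, 0.01, 6.0, 0.5, 10],
    [0, 0, 0, 0.01, 6.4, 0.53, 10],
    [0, 0, 0, 0.01, 6.55, 0.54, 10],
    [0, 0, 0, 0.01, 6.55, 0.54, 10],
    [0, 0, 0, 0.01, 6.55, 0.54, 10]
  ]
}}

```text
time_s: 13.53
eef_pos: [0.6612, -0.17, 0.1201]
eef_rot: [-1.65, -0.001, -0.111]
ft_force: [0.0, 0.2, -3.3]
gripper_width: 0.0204
```

```bash
python3 -c "
from h import *
p=optics.capture('top')[0]
s=sensors.read_state(); print(s['eef_pos'],s['eef_rot'],s['ft_force'])
cmd((.661,-.169,.0845),-.108,-1.6493)
cv2.imwrite('pics/t14.png',cv2.resize(p[140:270,300:480,::-1],(800,578),interpolation=cv2.INTER_CUBIC))
"
```

```text
[ 0.6616887  -0.16999792  0.12084134] [-1.65017486 -0.00235811 -0.11053875] [ 0.43410414  0.92246816 -3.33064212]
cmd [ 0.008 -0.026  0.021] [-0.022  0.904  0.095] rows 0.8719798017036297 0.0286033134650127
```

View pics/t14.png

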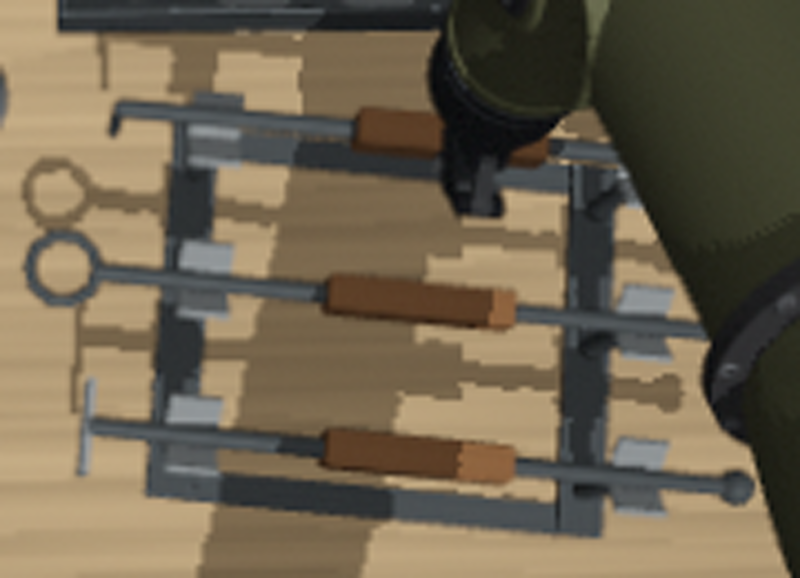

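The rod hangs over its own notch: (105–600, 105–150) in the crop, with the front notch at (215,130). Lowering to seat it.

>>> {"name": "move_arm", "arguments": {
  "commands": [
    [0, 0, 0, -0.01, 0.25, 0.04, 10],
    [0, 0, 0, -0.01, 0.5, 0.06, 10],
    [0, 0, 0, -0.01, 0.7, 0.08, 10],
    [0, 0, 0, -0.01, 0.83, 0.09, 10],
    [0, 0, 0, -0.01, 0.88, 0.09, 10],
    [0, 0, 0, -0.01, 0.88, 0.09, 10],
    [0, 0, 0, -0.01, 0.88, 0.09, 10]
  ]
}}

```text
time_s: 14.17
eef_pos: [0.6613, -0.1686, 0.0847]
eef_rot: [-1.65, -0.002, -0.11]
ft_force: [0.9, -0.0, 0.9]
gripper_width: 0.0199
```

```bash
python3 -c "
from h import *
p,d=optics.capture('top')
s=sensors.read_state(); print(s['eef_pos'],s['eef_rot'],s['ft_force'],s['torque'])
cv2.imwrite('pics/t15.png',cv2.resize(p[140:270,300:480,::-1],(800,578),interpolation=cv2.INTER_CUBIC))
"
```

```text
[ 0.66129706 -0.16864012  0.0846459 ] [-1.64982554 -0.00188391 -0.10997222] [ 1.58992174 -0.03672726  0.96519095] [ 0.85969211 -0.40261185 -0.2163489 ]
```

View pics/t15.png

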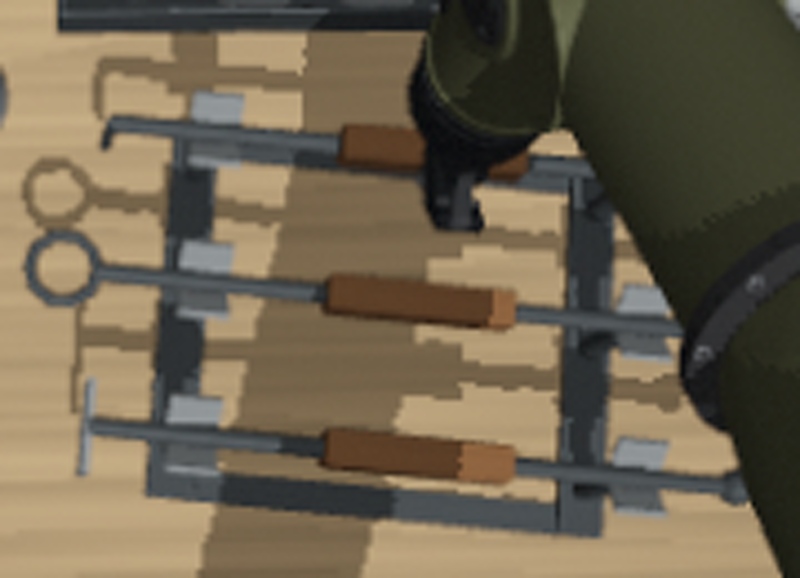

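The hook is back at (108,130), where it was at first, and the notches carry the weight. I'll ease the grip, then open.

>>> {"name": "move_arm", "arguments": {
  "commands": [
    [0, 0, 0, 0, 0.02, 0, 10],
    [0, 0, 0, 0, 0.03, 0, 10],
    [0, 0, 0, 0, 0.03, 0, 24],
    [0, 0, 0, 0, 0.03, 0, 30],
    [0, 0, 0, 0, 0.03, 0, 40],
    [0, 0, 0, 0, 0.03, 0, 55],
    [0, 0, 0, 0, 0.03, 0, 60],
    [0, 0, 0, 0, 0.03, 0, 60],
    [0, 0, 0, 0, 0.03, 0, 60]
  ],
  "squeeze": 20
}}

```text
time_s: 14.97
eef_pos: [0.6604, -0.1691, 0.0827]
eef_rot: [-1.65, 0.0, -0.11]
ft_force: [-0.2, 0.1, 0.0]
gripper_width: 0.0603
```

```bash
python3 -c "
from h import *
p,d=optics.capture('top')
s=sensors.read_state(); print(s['eef_pos'],s['eef_rot'],s['ft_force'],s['torque'],s['gripper_width'])
cv2.imwrite('pics/t16.png',cv2.resize(p[140:270,300:480,::-1],(800,578),interpolation=cv2.INTER_CUBIC))
"
```

```text
[ 0.66042081 -0.16907894  0.08275866] [-1.65040182e+00 -1.28729555e-06 -1.10001151e-01] [ 0.49253492  0.16540203 -0.48522047] [ 0.07212216  0.01115025 -0.00031633] 0.05987061531776503
```

View pics/t16.png

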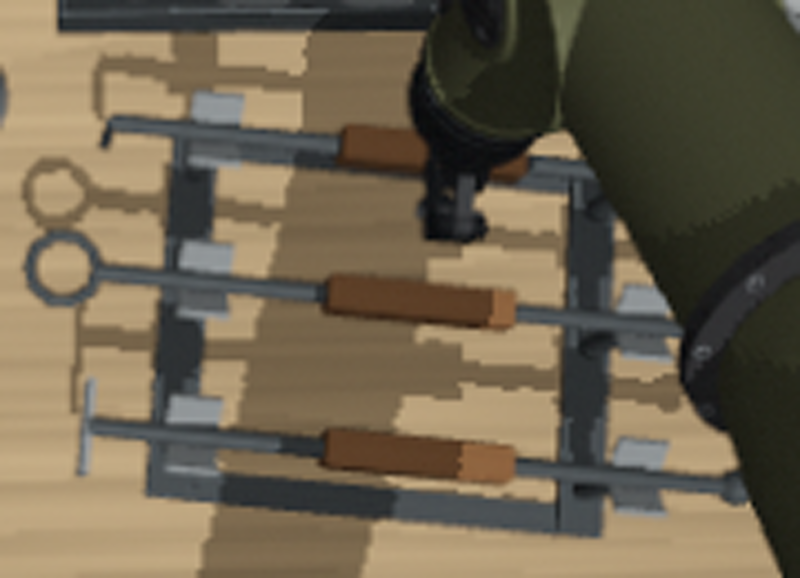

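>>> {"name": "move_arm", "arguments": {
  "commands": [
    [0, 0, 0, 0, -0.4, 0, 60],
    [0, 0, 0, 0, -1.0, 0, 60],
    [0, 0, 0, 0, -1.8, 0, 60],
    [0, 0, 0, 0, -2.6, 0, 60],
    [0, 0, 0, 0, -3.4, 0, 60],
    [0, 0, 0, 0, -4.0, 0, 60],
    [0, 0, 0, 0, -4.0, 0, 60],
    [0, 0, 0, 0, -4.0, 0, 60]
  ]
}}

```text
time_s: 15.68
eef_pos: [0.6626, -0.1562, 0.2441]
eef_rot: [-1.651, -0.003, -0.11]
ft_force: [0.5, -0.6, -0.3]
gripper_width: 0.0598
```

```bash
python3 -c "
from h import *
s=sensors.read_state(); print(s['eef_pos'],s['eef_rot'])
cmd((.3,-.55,.25),-1.1)"
```

```text
[ 0.66257806 -0.15615415  0.24408483] [-1.65053651 -0.00349447 -0.10982212]
cmd [0.682 9.449 0.408] [ -7.93    0.684 -10.76 ] rows 12.83841557234407 7.94606251777313
```

>>> {"name": "move_arm", "arguments": {
  "commands": [
    [0.68, 9.45, 0.4, -7.93, 0.68, -10.76, 60],
    [0.68, 9.45, 0.4, -7.93, 0.68, -10.76, 60],
    [0.68, 9.45, 0.4, -7.93, 0.68, -10.76, 60],
    [0.68, 9.45, 0.4, -7.93, 0.68, -10.76, 60],
    [0.68, 9.45, 0.4, -7.93, 0.68, -10.76, 60],
    [0.68, 9.45, 0.4, -7.93, 0.68, -10.76, 60],
    [0.68, 9.45, 0.4, -7.93, 0.68, -10.76, 60],
    [0.68, 9.45, 0.4, -7.93, 0.68, -10.76, 60],
    [0.68, 9.45, 0.4, -7.93, 0.68, -10.76, 60],
    [0.68, 9.45, 0.4, -7.93, 0.68, -10.76, 60],
    [0.68, 9.45, 0.4, -7.93, 0.68, -10.76, 60],
    [0.68, 9.45, 0.4, -7.93, 0.68, -10.76, 60]
  ]
}}

```text
time_s: 16.68
eef_pos: [0.3208, -0.525, 0.2474]
eef_rot: [-1.574, 0.004, -1.101]
ft_force: [1.5, -1.1, -0.4]
gripper_width: 0.06
```

>>> {"name": "move_arm", "arguments": {
  "commands": [
    [0, 0, 0, 0, 0, 0, 60],
    [0, 0, 0, 0, 0, 0, 60],
    [0, 0, 0, 0, 0, 0, 60]
  ]
}}

```text
time_s: 16.93
eef_pos: [0.323, -0.5235, 0.2475]
eef_rot: [-1.573, 0.004, -1.101]
ft_force: [-0.3, 0.5, 0.3]
gripper_width: 0.06
```

```bash
python3 -c "
from h import *
look('20')
p=np.load('pics/top20.npz')['p']; q=optics.capture('scene')[0]
cv2.imwrite('pics/top20.png',cv2.resize(p[:,:,::-1],(800,600),interpolation=cv2.INTER_CUBIC))
cv2.imwrite('pics/scene20.png',cv2.resize(q[:,:,::-1],(800,600),interpolation=cv2.INTER_CUBIC))
p0=np.load('pics/top0.npz')['p']
cv2.imwrite('pics/rk.png',np.vstack([cv2.resize(a[155:215,300:480,::-1],(800,267),interpolation=cv2.INTER_CUBIC) for a in(p0,p)]))"
```

```text
[ 0.323  -0.5235  0.2475] [-1.5728  0.0037 -1.101 ] [-0.3  0.5  0.3] [ 0.   -0.    0.03] 16.9333
236 lean 52.86845371897149 0.0004989834958308326
344 lean 53.2635379544513 0.0005199288939835317
900 lean 53.15863226925093 0.0005327166905123268
```

View pics/top20.png

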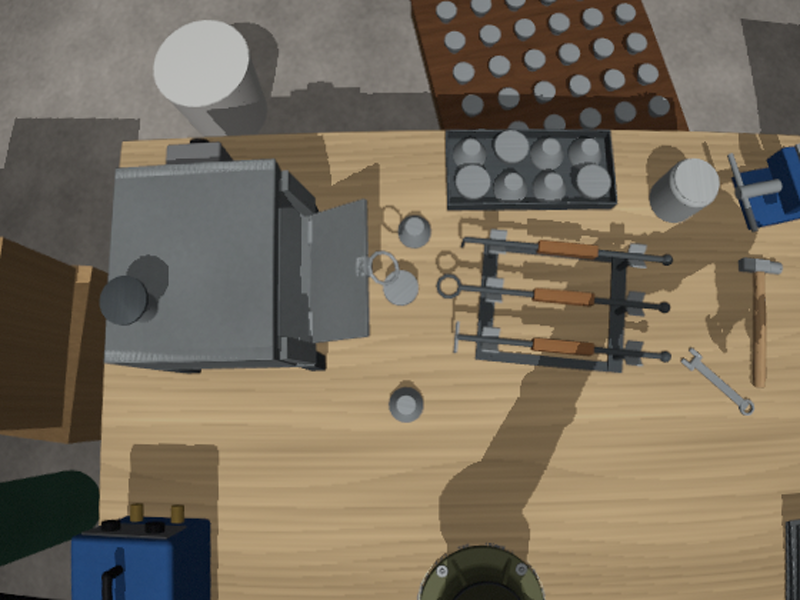

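View pics/rk.png

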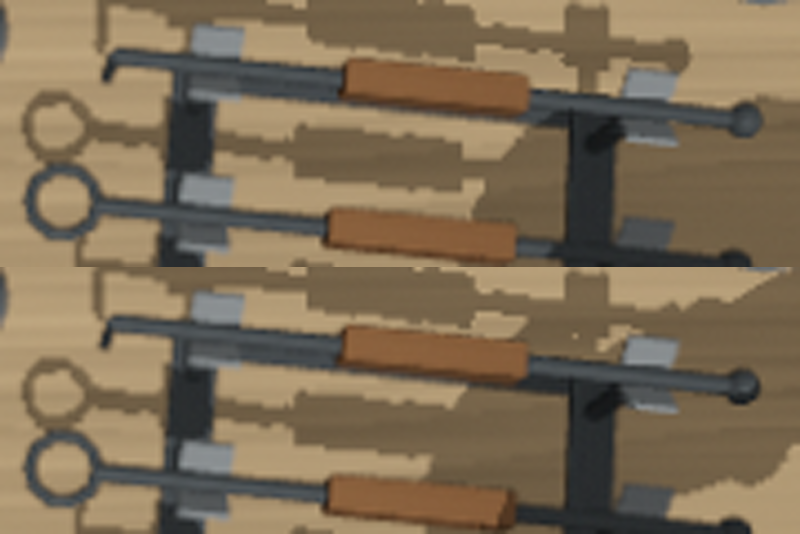

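View pics/scene20.png

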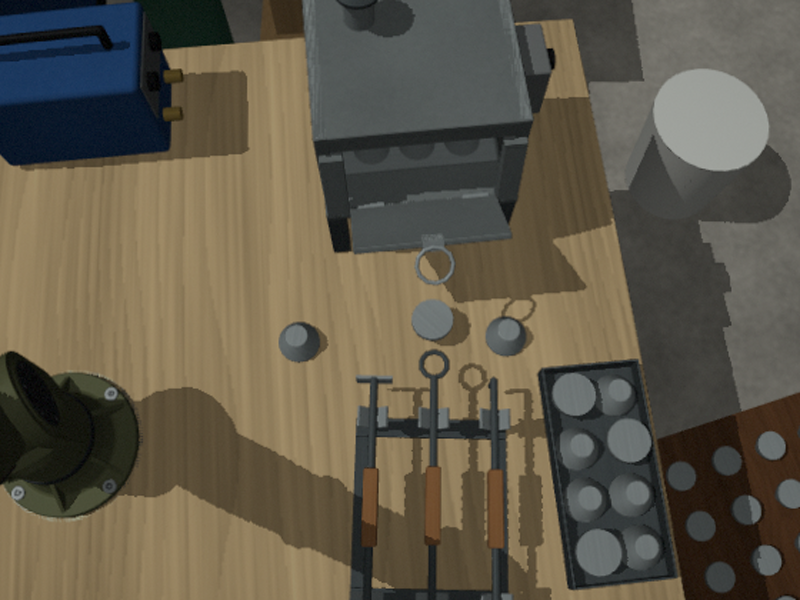

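The final views show the rod in its own notches with the hook down: bend at (115,325) in the lower strip against (115,55) in the upper, an unchanged position. The door is open at its stop, and nothing else has moved.

```bash
python3 -c "
from rig import ticket
print(ticket.hand_in())"
```

```text
the job is handed in; nothing more can be done
None
```

The oven door is fully open, and the hooked rod is back in its own notches with the hook hanging down. I handed the job in at about 17 s of the 51 s allowed. Only the rod touched the oven and its door.

- **Door:** It stuck just short of open, at about 51° lean, because the ring jammed by friction on the prong at a 19 N pull. Lowering the rod freed it and the door reached its stop. Plane fits of the door face then read 53.2–53.4° against the nominal 53.3°. After release they read 52.9–53.3°, within the noise of the fit. One fit while I was pressing against the stop read 49.5°. I took it as spoiled because its residual was three times the usual and the other two fits agreed at 53.3–53.4°.
- **Rod:** It pitched about 0.08 rad in the jaws during the pull. I tilted the tool to level it before laying it back. In the before and after top views its position matches to about a pixel.
- **Last checks:** The gripper is clear of everything with no force reading, the other two rods and the loose parts have not moved, and the highest wrist force reading I saw was about 22 N.
- **Disagreement:** Two-camera heights came out 5–12 mm lower than the known dimensions, so I used the known heights.

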